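# Dock the hanging data loggers and start the read-out

### The arm

A 7-joint arm with a two-finger parallel gripper is mounted at the origin on the work surface. World frame = base frame: x ahead of the robot, y to its left, z up, the work surface at z = 0. Lengths are in mm, angles in rad, forces in N, time in s.
With the tool pointing down it reaches from about 425 to 1025 mm from the base axis. Payload 3.6 kg.
Tool frame: the origin (TCP) lies at the very end of the fingers, on their centre line; the grasp point (between the pads) lies 19 mm behind it; y points along the fingers, x is the direction in which the jaws open and shut, and the axes are right-handed (so a half turn about y gives the same grasp; the last joint's range is limited). The gripper opens to 85 mm and grips with 20 to 120 N. Pads are 22 mm wide; open, the fingers measure 114 mm over their backs; the gripper's body (76 mm by 85 mm) begins 54 mm behind the grasp point. The pads swing forward as they close: fully open they stand 13 mm farther back than shut.
Start: joints at [1.063, 0.591, 0.048, 1.609, -0.033, 0.943, -0.034], TCP at [291.518, -663.812, 231.302] pointing down, gripper open.
Joint ranges: [-2.69, 2.69], [-0.47, 2.24], [-1.27, 1.36], [0.19, 2.51], [-1.53, 4.68], [0.08, 2.07], [-3.09, 3.09]. Speed limits (rad/s): [2.57, 2.57, 3.14, 3.14, 3.14, 3.14, 3.14].

### API

Orientations are given as a unit quaternion [x, y, z, w].
In Python, from rig import readout, imaging, ticket gives the robot as it stands. The module is installed in compiled form; this text tells all that it offers.
- The arm moves only by the tool apply_moves, never from a script. Its argument "steps" is a list of rows, each a list of 7 numbers: the shift along the tool's x, y, z in mm, then the turn, a rotation vector about the tool's x, y, z in degrees, then the opening, from 0 (shut) to 1 (fully open). A call has 1 to 5 rows; each row shifts and turns the commanded pose from where the row before left it, along the tool's axes as they then stand; what a row does not reach is not made up. A row lasts 1/10 s, in which the tool goes at most 50 mm and 8.59 degrees, less where a joint would pass 70% of its speed; a pose out of reach is approached as far as the arm can. A call with a gripper value outside its range is refused whole. The fingers move at their own pace and stop on an object; "force" is the grip in N (left out, the last holds). Time passes only in rows, so rows that do not move let the fingers close. It gives the time, the measured TCP pose, the force and the opening at its end, in the units of the state.
- readout.state(): the state, without advancing time (a new reading comes with each control period).
- imaging.snapshot(name): name is "scene" or "side" or "wrist"; returns a dict with "image" (384x512x3 uint8, red, green, blue), "fx", "fy", "cx", "cy" (pixels), "xyz" and "orientation" of the camera in the world; the wrist camera has in their place "tool_from_camera" (4x4, takes a point from camera to tool coordinates, whose origin is the TCP and whose axes are the tool frame's). Camera axes: x right, y up, looking along -z (the intrinsics and any distortion apply to the point x, -y, -z); pixel columns grow to the right and rows downward; lengths in mm; the calibration is good to about 2 mm. A picture is of the moment at which its call begins: read the wrist's pose just before it. There is no depth.
- ticket.job_done(): hands the job in, once; it reports no verdict.
The state is a dict: "time_s": time; "q": joint angles; "qd": joint speeds; "joint_torque": joint torques, N m; "eef_pos": TCP position; "tcp_rot": TCP orientation; "ft_force": force on the tool from outside, world axes, zero at the start; "wrist_torque": the same for the moment, N m; "opening": finger opening in mm.
Only numpy, scipy, OpenCV 4.12 (cv2) and the standard library are available. Lean on these libraries where they do the work, as an engineer would, in place of code of your own. Each camera call takes 0.05 s, during which the arm holds its last target.

### The job

Lift every data logger off its hook on the rack and set each one upright, stem down and fully home, in a socket of its own in the read-out dock (any socket). Only when all of them are in, press the recessed start button in the side of the dock right in with the pin of the stylus for about half a second, then let it out and lay the stylus flat in the tool tray. Leave the solder spool, the jar and the parts bin where they are.

Things in the scene. Friction and masses are not known exactly. Their poses are not given: they have to be found in the camera images.
- rack: fixed rack: foot 360 mm wide along y, cross rail (front face at x = 0, top 200 mm up) on end posts at y = +-170 mm, four flat steel hook arms to its -x (towards the robot) at y = -120, -40, 40, 120 mm: 8 mm wide, 6 mm thick, top 200 mm up, 74 mm long, with an end lip (x -69 to -74 mm) 10 mm above the arm. Origin on the underside, below the rail's front face.
- logger0: logger (may be absent), 102 mm tall, 70 g: steel stem tapering from 13 mm (tip) to 21 mm diameter at 40 mm up; white 32 mm round body at 40-64 mm (its underside is the shoulder); stiff loop on top at 64-102 mm, 34 mm wide (y), 10 mm thick (x), opening 24 mm wide, 64-96 mm up; grip its outer sides. Hangs by the loop, x along the arm: lift 10 to 26 mm to clear the lip. Origin: stem tip centre, z up.
- logger1: logger (may be absent), 102 mm tall, 70 g: steel stem tapering from 13 mm (tip) to 21 mm diameter at 40 mm up; white 32 mm round body at 40-64 mm (its underside is the shoulder); stiff loop on top at 64-102 mm, 34 mm wide (y), 10 mm thick (x), opening 24 mm wide, 64-96 mm up; grip its outer sides. Hangs by the loop, x along the arm: lift 10 to 26 mm to clear the lip. Origin: stem tip centre, z up.
- logger2: logger (may be absent), 102 mm tall, 70 g: steel stem tapering from 13 mm (tip) to 21 mm diameter at 40 mm up; white 32 mm round body at 40-64 mm (its underside is the shoulder); stiff loop on top at 64-102 mm, 34 mm wide (y), 10 mm thick (x), opening 24 mm wide, 64-96 mm up; grip its outer sides. Hangs by the loop, x along the arm: lift 10 to 26 mm to clear the lip. Origin: stem tip centre, z up.
- logger3: logger (may be absent), 102 mm tall, 70 g: steel stem tapering from 13 mm (tip) to 21 mm diameter at 40 mm up; white 32 mm round body at 40-64 mm (its underside is the shoulder); stiff loop on top at 64-102 mm, 34 mm wide (y), 10 mm thick (x), opening 24 mm wide, 64-96 mm up; grip its outer sides. Hangs by the loop, x along the arm: lift 10 to 26 mm to clear the lip. Origin: stem tip centre, z up.
- dock: fixed grey read-out dock, 165 x 165 x 70 mm, origin under its centre. Four round sockets in its top. On its +x face, 42 mm up in the middle, a round black shroud (outer diameter 32 mm, bore 20 mm) stands out 14 mm and surrounds the start button.
- socket0 (a point): centre of the mouth of a socket in the dock's top (dock x = -40, y = -40 mm, 70 mm up): round hole 23 mm in diameter, 55 mm deep. A fully home logger rests with its shoulder on the dock's top, stem tip 40 mm below this point. Axes as the dock's.
- socket1 (a point): centre of the mouth of a socket in the dock's top (dock x = -40, y = 40 mm, 70 mm up): round hole 23 mm in diameter, 55 mm deep. A fully home logger rests with its shoulder on the dock's top, stem tip 40 mm below this point. Axes as the dock's.
- socket2 (a point): centre of the mouth of a socket in the dock's top (dock x = 40, y = -40 mm, 70 mm up): round hole 23 mm in diameter, 55 mm deep. A fully home logger rests with its shoulder on the dock's top, stem tip 40 mm below this point. Axes as the dock's.
- socket3 (a point): centre of the mouth of a socket in the dock's top (dock x = 40, y = 40 mm, 70 mm up): round hole 23 mm in diameter, 55 mm deep. A fully home logger rests with its shoulder on the dock's top, stem tip 40 mm below this point. Axes as the dock's.
- start_button (a joint): travel of the recessed spring start button, in m: 0 out, 0.005 fully in (about 4 N).
- button_face (a point): centre of the button's face (17 mm across), 8 mm deep inside the shroud's mouth; it is pressed level along the dock's -x. Axes as the dock's.
- stylus: pusher stylus lying on the bench: black handle 90 mm along x, 14 mm wide, 22 mm tall, with a thin steel pin (7 mm diameter) reaching a further 55 mm to +x at 11 mm above the underside. 50 g. Origin: centre of the handle's underside, z up.
- stylus_tip (a point): end of the stylus pin, 100 mm along x from the stylus origin, 11 mm up.
- tray: fixed shallow grey tool tray, 210 (x) x 110 (y) x 14 mm, walls and floor about 4 mm. Origin: centre of its underside.
- solder_spool: solder spool, 54 mm across, 44 mm tall; not part of the job. Origin: centre of the underside.
- flux_jar: capped jar, 56 mm across, 70 mm tall; not part of the job. Origin: centre of the underside.
- parts_bin: small open green bin with capacitors, 100 x 140 x 60 mm; not part of the job. Origin: centre of the underside.
Not all that is in view belongs to the job. Leave any yellow look-alike of the logger0 alone. Leave any yellow look-alike of the logger2 alone.

How it is judged:
By the outcome, as a careful person would: the job done as asked, in the order asked, and still so for the second after the job is handed in, with the robot touching nothing.
Of logger0, logger1, logger2, logger3 only 3 to 4 are there at a start; the rules pass over those that are not, and their reading is None.
At some moment in a run one of stylus may be knocked a few centimetres aside while the robot is not near it.
It also fails if it takes over 208 s, if anything falls off the work surface, if the arm or the gripper's body presses on something with over 40 N, if the wrist force passes 120 N, or if a joint passes its speed limit or range.

## Working session

There is one attempt and no reset: what is moved stays moved. The work goes in short steps, Python scripts to look and compute and a tool call to move; the robot and the scene stay as the last step left them, time stands still between calls to the robot, and variables do not carry over. Pictures are saved under pics/ and viewed, and the job is handed in when it is done.

Besides the shell and the picture viewer there is one more tool, called as name(argument=value, ...) on one line, values as JSON. apply_moves: Moves the arm, as the interface text tells. Its arguments: {"type":"object","properties":{"steps":{"type":"array"},"force":{"type":"number"}},"required":["steps"]}

```bash
ls; mkdir -p pics; cat > h.py <<'E'
import numpy as np, cv2, json
from rig import readout, imaging, ticket
from scipy.spatial.transform import Rotation as R
def snap(name,fn=None):
    st=readout.state(); d=imaging.snapshot(name)
    if name=='wrist':
        T=np.eye(4);T[:3,:3]=R.from_quat(st['tcp_rot']).as_matrix();T[:3,3]=st['eef_pos']
        d['T']=T@np.array(d['tool_from_camera'])
    else:
        T=np.eye(4);T[:3,:3]=R.from_quat(d['orientation']).as_matrix();T[:3,3]=d['xyz'];d['T']=T
    if fn: 
        cv2.imwrite('pics/'+fn+'.png',cv2.cvtColor(d['image'],cv2.COLOR_RGB2BGR))
        np.savez('pics/'+fn+'.npz',**{k:d[k] for k in('image','fx','fy','cx','cy','T')})
    return d
def load(fn): return dict(np.load('pics/'+fn+'.npz'))
def ray(d,u,v):
    c=np.array([(u-d['cx'])/d['fx'],-(v-d['cy'])/d['fy'],-1.]); 
    r=d['T'][:3,:3]@c; return d['T'][:3,3],r/np.linalg.norm(r)
def atz(d,u,v,z):
    o,r=ray(d,u,v); return o+r*(z-o[2])/r[2]
def tri(*obs):
    A=np.zeros((3,3));b=np.zeros(3);L=[]
    for d,u,v in obs:
        o,r=ray(d,u,v);P=np.eye(3)-np.outer(r,r);A+=P;b+=P@o;L.append((o,P))
    p=np.linalg.solve(A,b); return p,[np.linalg.norm(P@(p-o)) for o,P in L]
def proj(d,p):
    c=d['T'][:3,:3].T@(np.array(p,float)-d['T'][:3,3]); return d['cx']-d['fx']*c[0]/c[2], d['cy']+d['fy']*c[1]/c[2]
def crop(fn,u0,v0,u1,v1,s,out):
    im=cv2.imread('pics/'+fn+'.png')[v0:v1,u0:u1]; cv2.imwrite('pics/'+out+'.png',cv2.resize(im,None,fx=s,fy=s,interpolation=cv2.INTER_CUBIC))
E
python3 - <<'E'
from h import *
s=readout.state();print(s)
for n in('scene','side','wrist'):
    d=snap(n,n+'0');print(n,{k:d[k] for k in d if k not in('image',)})
E
```

```text
pics
{'time_s': 0.0, 'q': array([ 1.06350959,  0.5921471 ,  0.04829025,  1.6098279 , -0.03326929,
        0.94267471, -0.03370059]), 'qd': array([-2.44297733e-03, -9.95845500e-05,  1.46483347e-03,  1.07681752e-03,
       -7.04859750e-04, -1.52108887e-03, -2.60432579e-04]), 'joint_torque': array([-6.72625697e-05, -5.48685336e+01,  1.54655848e+00, -1.98119795e+01,
        9.40573082e-03,  8.89740943e-03, -7.08615502e-06]), 'eef_pos': array([ 291.18158302, -663.05820928,  230.1184281 ]), 'tcp_rot': array([-0.5916765 ,  0.38728925, -0.38590088,  0.59245799]), 'ft_force': array([-0.22696658,  0.06726707,  0.06047557]), 'wrist_torque': array([-0.02563637,  0.01485923,  0.03739116]), 'opening': 85.62102902797906}
scene {'fx': 378.8955404941072, 'fy': 378.8955404941072, 'cx': 259.50999069081496, 'cy': 198.93237462924526, 'xyz': array([1222.04190806,  403.18685354,  897.3809857 ]), 'orientation': array([0.17701181, 0.32491744, 0.82130144, 0.43423428]), 'T': array([[-5.60214813e-01, -5.98246031e-01,  5.72940703e-01,
         1.22204191e+03],
       [ 8.28302936e-01, -4.11738487e-01,  3.7998113
[... 909 characters left out ...]
om_camera': array([[ 9.99999280e-01,  3.16706253e-05, -1.19999407e-03,
        -8.45113040e-01],
       [-1.15513985e-03,  2.97332448e-01, -9.54773314e-01,
        -1.43186819e+02],
       [ 3.26558907e-04,  9.54774012e-01,  2.97332270e-01,
         7.58795838e+01],
       [ 0.00000000e+00,  0.00000000e+00,  0.00000000e+00,
         1.00000000e+00]]), 'T': array([[ 4.02506235e-01,  8.73870319e-01,  2.72652518e-01,
         3.60482292e+02],
       [-9.15416806e-01,  3.84529256e-01,  1.18950921e-01,
        -6.32082364e+02],
       [-8.95190458e-04, -2.97469185e-01,  9.54731000e-01,
         3.73421775e+02],
       [ 0.00000000e+00,  0.00000000e+00,  0.00000000e+00,
         1.00000000e+00]])}
```

View pics/scene0.png

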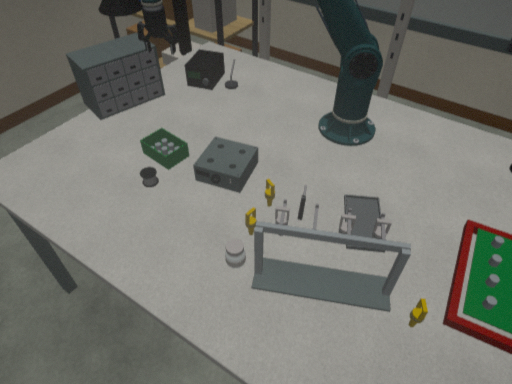

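View pics/side0.png

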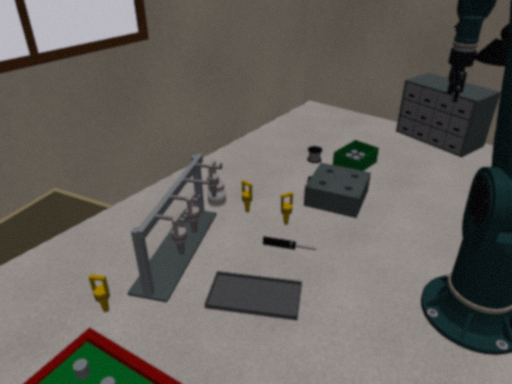

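View pics/wrist0.png

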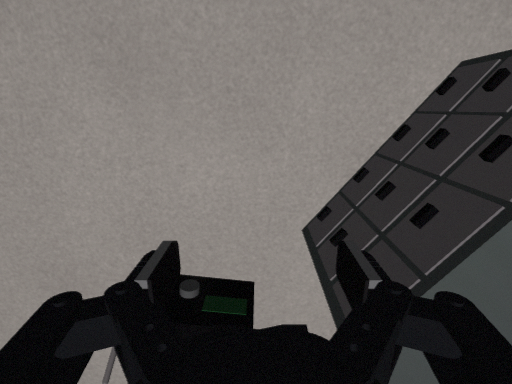

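```bash
python3 - <<'E'
from h import *
crop('scene0',190,130,450,320,3,'sc_a')
crop('side0',120,140,400,330,2.8,'si_a')
E
```

```text
(no output)
```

View pics/sc_a.png

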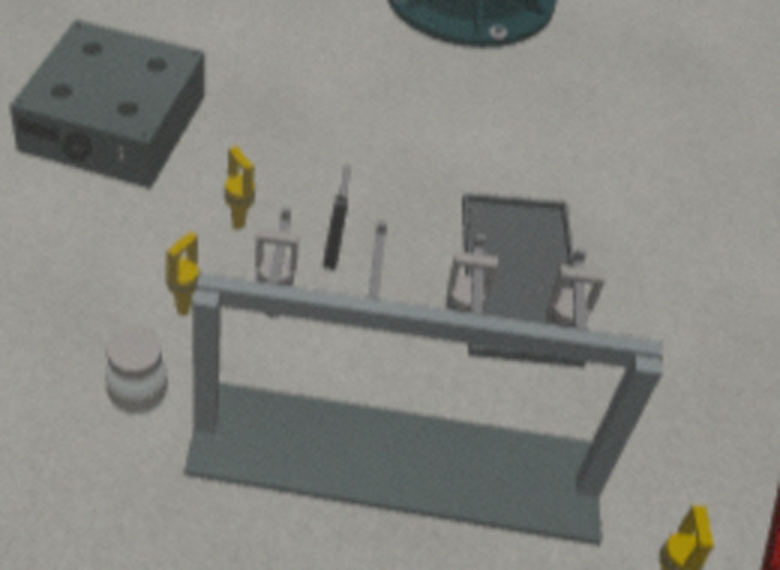

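View pics/si_a.png

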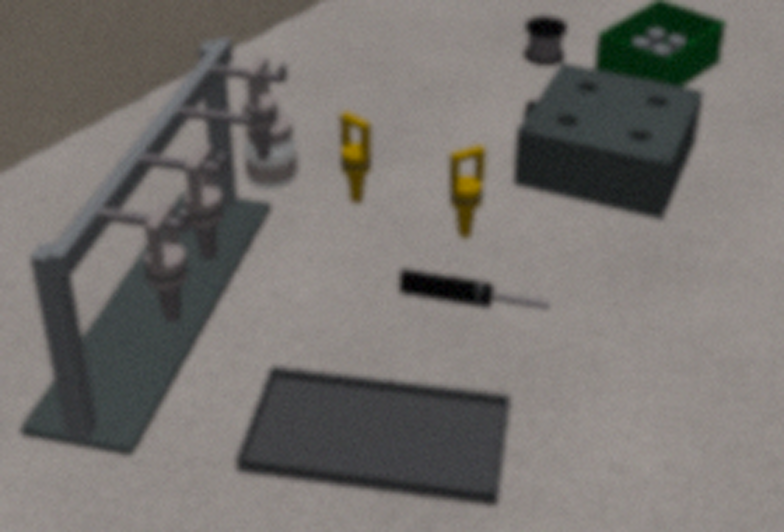

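```bash
python3 - <<'E'
from h import *
crop('scene0',185,130,325,230,5.6,'sc_b')
crop('scene0',245,190,415,310,4.6,'sc_c')
crop('side0',255,140,385,260,5,'si_b')
crop('side0',120,145,250,305,3.7,'si_c')
E
```

```text
(no output)
```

View pics/sc_b.png

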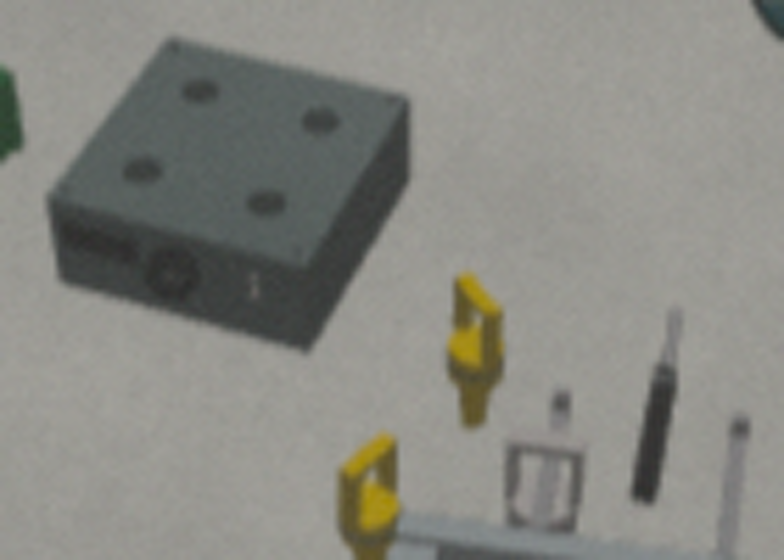

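View pics/sc_c.png

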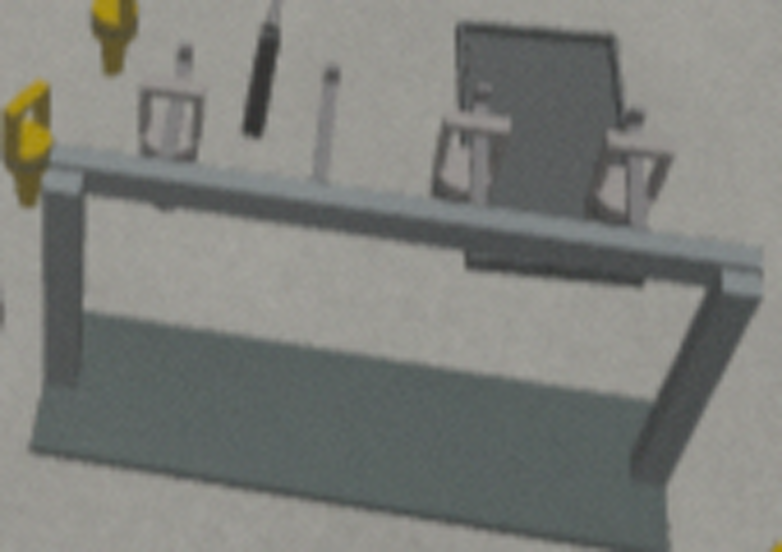

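View pics/si_b.png

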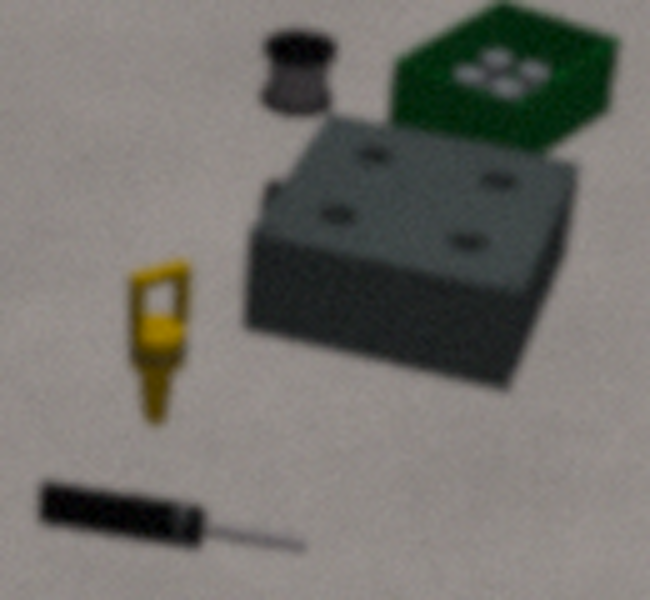

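View pics/si_c.png

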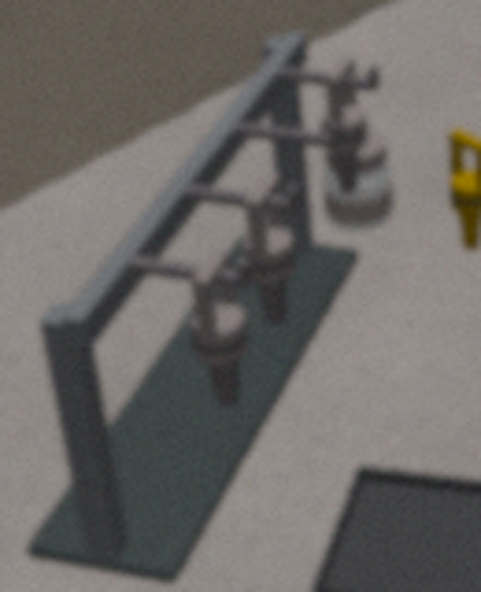

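```bash
cat > fit.py <<'E'
from h import *
from scipy.optimize import least_squares
def pose_fit(obs,p0,zfree=True):
    # obs: list (d,u,v,local xyz)
    def w(p,l):
        c,s=np.cos(p[2]),np.sin(p[2]); return np.array([p[0]+c*l[0]-s*l[1],p[1]+s*l[0]+c*l[1],l[2]+(p[3] if zfree else 0)])
    def f(p): return np.concatenate([np.array(proj(d,w(p,l)))-(u,v) for d,u,v,l in obs])
    r=least_squares(f,p0 if zfree else p0[:3]); return r.x,f(r.x).reshape(-1,2)
E
python3 - <<'E'
from fit import *
sc,si=load('scene0'),load('side0')
S=lambda u,v:(185+u/5.6,130+v/5.6)
C=lambda u,v:(245+u/4.6,190+v/4.6)
B=lambda u,v:(255+u/5,140+v/5)
D=lambda u,v:(120+u/3.7,145+v/3.7)
o=[]
# dock sockets
for uv,l in [((200,91),(-40,-40,70)),((320,121),(-40,40,70)),((142,170),(40,-40,70)),((266,203),(40,40,70)),
  ((172,38),(-82.5,-82.5,70)),((410,97),(-82.5,82.5,70)),((48,197),(82.5,-82.5,70)),((308,266),(82.5,82.5,70)),((308,352),(82.5,82.5,0)),((62,280),(82.5,-82.5,0))]:
    o.append((sc,*S(*uv),l))
for uv,l in [((374,154),(40,-40,70)),((498,180),(-40,-40,70)),((338,214),(40,40,70)),((468,242),(-40,40,70)),
  ((335,115),(82.5,-82.5,70)),((577,162),(-82.5,-82.5,70)),((250,232),(82.5,82.5,70)),((520,292),(-82.5,82.5,70)),((248,327),(82.5,82.5,0)),((508,388),(-82.5,82.5,0))]:
    o.append((si,*B(*uv),l))
p,r=pose_fit(o,[600,-200,0,0]);print('dock',p,np.degrees(p[2]));print(r.round(1).tolist())
o=[]
for uv,l in [((185,47),(-74,-120,210)),((332,68),(-74,-40,210)),((484,88),(-74,40,210)),((636,112),(-74,120,210))]: o.append((sc,*C(*uv),l))
for uv,l in [((372,67),(-74,-120,210)),((228,258),(-74,120,210))]: o.append((si,*D(*uv),l))
for uv,l in [((34,552),(60,180,0))]: pass
p,r=pose_fit(o,[800,100,0,0]);print('rack',p,np.degrees(p[2]));print(r.round(1).tolist())
for uv in [(58,155),(762,250),(30,452),(665,552)]: print(atz(sc,*C(*uv),200 if uv[1]<300 else 0))
# stylus
a=tri((sc,*S(672,312)),(si,*B(304,547)));b=tri((sc,*S(662,372)),(si,*B(203,530)));c=tri((sc,*S(644,497)),(si,*B(42,500)))
print(a,b,c)
# tray corners z=14
for uv in [(460,22),(614,36),(645,283),(466,265)]: print('tray',atz(sc,*C(*uv),12))
# yellow loop tops
Y=[((480,290),(162,270)),]
print(tri((sc,*S(480,290)),(si,*B(160,268))), tri((sc,*S(472,425)),(si,*B(155,420))))
print('y2',atz(sc,*S(370,555),0),tri((sc,*S(368,450)),(si,120+355/2.8,140+118/2.8)))
print('jar',atz(sc,190+135/3,130+350/3,70))
E
```

```text
dock [ 4.63930338e+02 -2.35514760e+02  2.28489227e-01 -1.55265923e+00] 13.091468367335665
[[0.0, -0.5], [-0.1, -0.4], [0.2, -0.5], [0.1, -0.5], [-0.7, -0.7], [-0.1, -0.5], [-0.4, -0.6], [-0.6, -0.2], [0.0, -0.2], [-0.4, 0.0], [-0.1, 0.3], [-0.0, 0.2], [-0.2, 0.1], [-0.2, 0.1], [-1.3, -0.2], [0.6, 0.4], [-0.4, 0.2], [0.4, 0.4], [-1.3, 0.6], [-0.1, 1.1]]
rack [6.68940909e+02 2.36879173e+02 3.85877527e-01 6.14666288e-01] 22.10915368585446
[[0.0, -0.7], [0.1, -0.2], [-0.1, 0.7], [0.4, 0.8], [-0.4, -0.3], [0.9, -0.1]]
[741.81838352  80.1371458  200.        ]
[594.35235966 402.99859631 200.        ]
[797.72849463  99.79223918   0.        ]
[649.6386225  427.47334535   0.        ]
(array([383.90169249,  29.49852717,   8.06207786]), [np.float64(0.3444181078837239), np.float64(0.3444181078837508)]) (array([432.92026139,  50.59759361,   9.88670572]), [np.float64(1.0736152237991639), np.float64(1.073615223799038)]) (array([517.26311299,  85.11296884,   8.23472913]), [np.float64(2.883766324037945), np.float64(2.8837663240379308)])
tray [350.04218327 159.08775924  12.        ]
tray [300.95350541 254.56965513  12.        ]
tray [491.28397111 351.25456268  12.        ]
tray [541.65170152 253.53000225  12.        ]
(array([516.45346904, -25.25363881, 102.88237797]), [np.float64(0.6282480029692253), np.float64(0.6282480029691618)]) (array([517.56900894, -26.82184258,  -3.48210092]), [np.float64(1.810358814486312), np.float64(1.8103588144862306)])
y2 [632.90067937 -16.86789116   0.        ] (array([644.79293588,  -8.9543857 , 101.76323831]), [np.float64(0.22877096595484395), np.float64(0.22877096595472043)])
jar [752.75148156  14.91260153  70.        ]
```

apply_moves(steps=[[0,-30,0,0,0,0,0.6],[-15,-20,18,0,0,0,0.6],[-30,-20,36,0,0,0,0.6],[-30,-20,36,0,0,0,0.6],[-30,-10,36,0,1.6,0,0.6]], force=40)

```text
time_s: 0.65
eef_pos: [364.7, -517.8, 332.2]
tcp_rot: [0.587, -0.394, 0.396, -0.586]
ft_force: [1.2, -0.2, 0.4]
opening: 51.0
```

apply_moves(steps=[[-30,0,36,0,0,0,0.6],[-30,0,36,0,0,0,0.6],[-30,0,36,0,0,0,0.6],[-30,0,36,0,0,0,0.6],[-30,0,36,0,0,0,0.6]])

```text
time_s: 1.15
eef_pos: [474.5, -310.0, 330.5]
tcp_rot: [0.587, -0.395, 0.395, -0.587]
ft_force: [-0.2, -0.8, 0.2]
opening: 51.1
```

apply_moves(steps=[[-30,0,36,0,0,0,0.6],[-30,0,36,0,0,0,0.6],[-30,0,36,0,0,0,0.6],[-30,0,36,0,0,0,0.6],[-30,0,36,0,0,0,0.6]])

```text
time_s: 1.65
eef_pos: [584.8, -103.5, 330.4]
tcp_rot: [0.587, -0.395, 0.395, -0.586]
ft_force: [0.3, -0.5, 0.4]
opening: 51.3
```

apply_moves(steps=[[-30,0,36,0,0,0,0.6],[-30,0,36,0,0,0,0.6],[0,0,0,0,0,0,0.6]])

```text
time_s: 1.95
eef_pos: [631.0, -12.4, 330.3]
tcp_rot: [-0.587, 0.392, -0.391, 0.591]
ft_force: [-0.7, 1.2, 0.0]
opening: 51.2
```

apply_moves(steps=[[-33,0,28,0,0,0,0.6],[-32,0,28,0,0,0,0.6],[-32,0,28,0,0,0,0.6],[0,0,0,0,0,0,0.6]])

```text
time_s: 2.35
eef_pos: [670.1, 108.3, 330.1]
tcp_rot: [-0.587, 0.393, -0.391, 0.591]
ft_force: [-0.3, 0.9, 0.2]
opening: 51.6
```

```bash
python3 - <<'E'
from h import *
d=snap('wrist','w1'); print(readout.state()['eef_pos'],d['T'][:3,0])
E
```

```text
[669.65653546 103.72505689 329.88535127] [ 0.38649075 -0.92228222 -0.00451696]
```

View pics/w1.png

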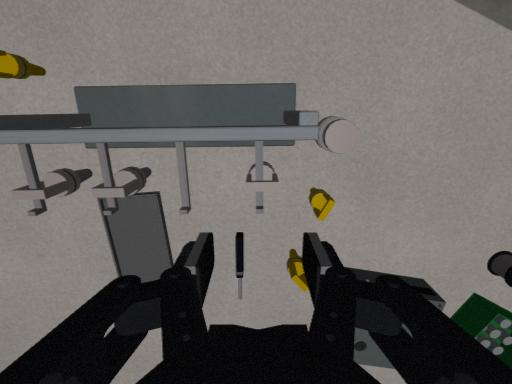

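```bash
python3 - <<'E'
from h import *
for i in range(3):
    d=snap('wrist','w1');s=readout.state(); print(s['time_s'],s['eef_pos'],s['qd'].round(4), d['T'][:3,3])
crop('w1',0,90,340,220,2.35,'w1a')
E
```

```text
2.45 [669.54479296 100.19184787 329.87039903] [ 0.0343 -0.0138  0.0487  0.0171  0.011   0.0027 -0.0016] [739.56390409 133.22073482 473.06749636]
2.5 [669.55498848  97.9749335  329.93810693] [ 0.0225 -0.01    0.0284  0.0095  0.0005 -0.0001  0.0007] [739.60503655 129.7611889  472.96207537]
2.55 [669.62147499  96.84941848 330.1236594 ] [ 0.0136 -0.0065  0.0097  0.0055 -0.0019 -0.0005 -0.0025] [739.69525242 127.49927141 472.9992631 ]
```

View pics/w1a.png

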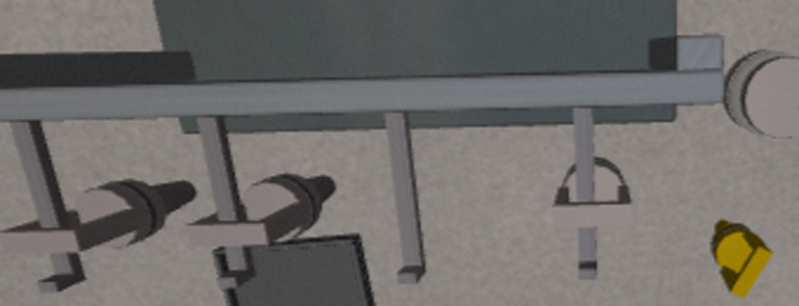

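apply_moves(steps=[[0,0,0,0,0,0,0.6],[0,0,0,0,0,0,0.6],[0,0,0,0,0,0,0.6]])

```text
time_s: 2.85
eef_pos: [669.9, 97.8, 330.7]
tcp_rot: [0.586, -0.395, 0.395, -0.586]
ft_force: [0.3, -0.2, -0.2]
opening: 51.1
```

```bash
python3 - <<'E'
from h import *
d=snap('wrist','w2');s=readout.state(); print(s['time_s'],s['eef_pos'],s['qd'].round(4), d['T'][:3,0])
crop('w2',200,110,340,230,5,'w2a')
crop('w2',0,110,200,230,4,'w2b')
E
```

```text
2.9 [669.88408558  98.19383945 330.68868711] [-0.0034  0.0004 -0.0043 -0.0014 -0.0013 -0.0009 -0.0019] [ 0.375189   -0.92694708  0.00152427]
```

View pics/w2a.png

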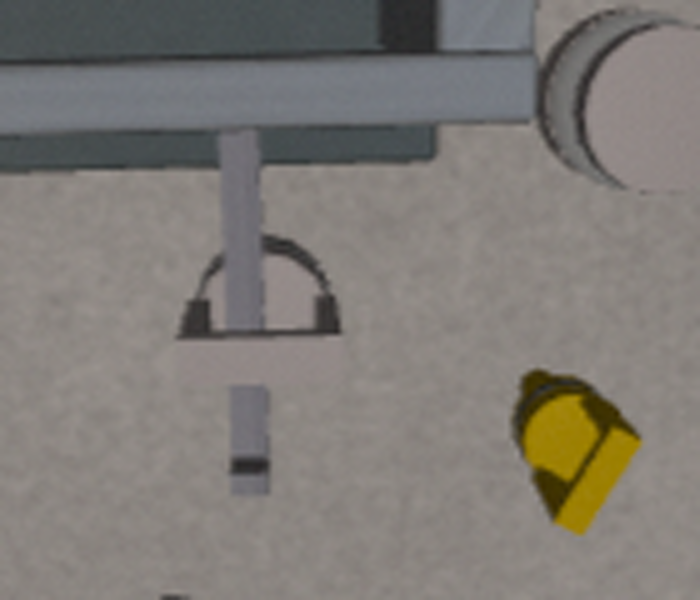

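View pics/w2b.png

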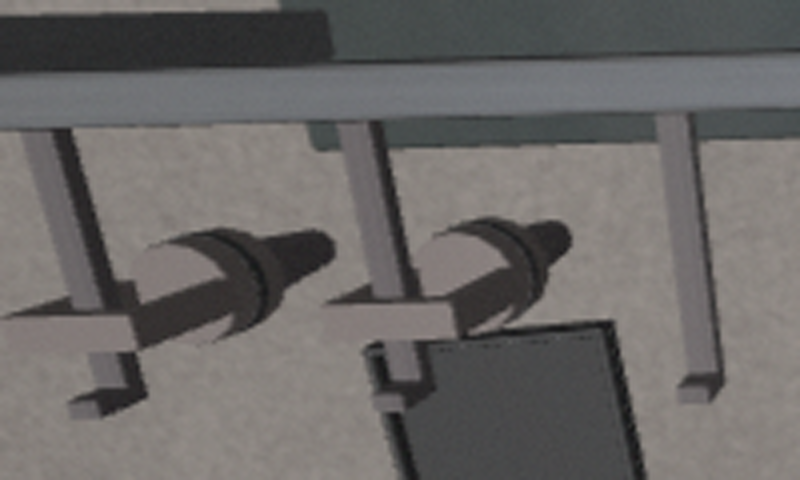

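apply_moves(steps=[[-45,0,0,0,0,0,0.6],[-45,0,0,0,0,0,0.6],[-45,0,0,0,0,0,0.6],[-45,0,0,0,0,0,0.6],[-20,0,0,0,0,0,0.6]])

```text
time_s: 3.4
eef_pos: [591.5, 290.4, 330.9]
tcp_rot: [-0.587, 0.394, -0.392, 0.589]
ft_force: [-0.1, 0.2, 0.3]
opening: 51.4
```

apply_moves(steps=[[0,0,0,0,0,0,0.6],[0,0,0,0,0,0,0.6],[0,0,0,0,0,0,0.6],[0,0,0,0,0,0,0.6],[0,0,0,0,0,0,0.6]])

```text
time_s: 3.9
eef_pos: [595.4, 282.7, 330.5]
tcp_rot: [0.586, -0.395, 0.396, -0.586]
ft_force: [-0.1, -0.8, 0.0]
opening: 50.8
```

```bash
python3 - <<'E'
from h import *
d=snap('wrist','w3');s=readout.state(); print(s['time_s'],s['eef_pos'],s['qd'].round(4), d['T'][:3,0])
crop('w3',160,110,320,230,4.6,'w3a')
crop('w3',300,110,500,230,4,'w3b')
E
```

```text
3.95 [595.26535695 283.04598374 330.52559905] [-0.0045 -0.0001 -0.0081  0.0006 -0.0008  0.0006  0.0008] [ 0.3742143  -0.92734058  0.00176006]
```

View pics/w3a.png

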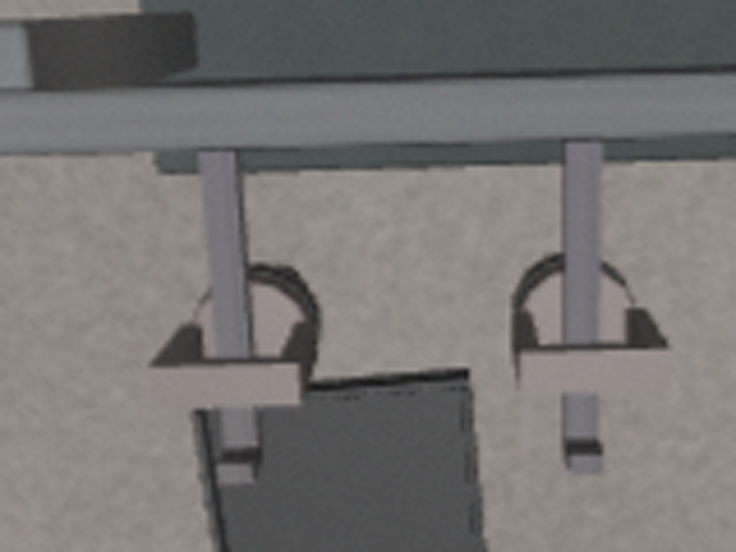

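View pics/w3b.png

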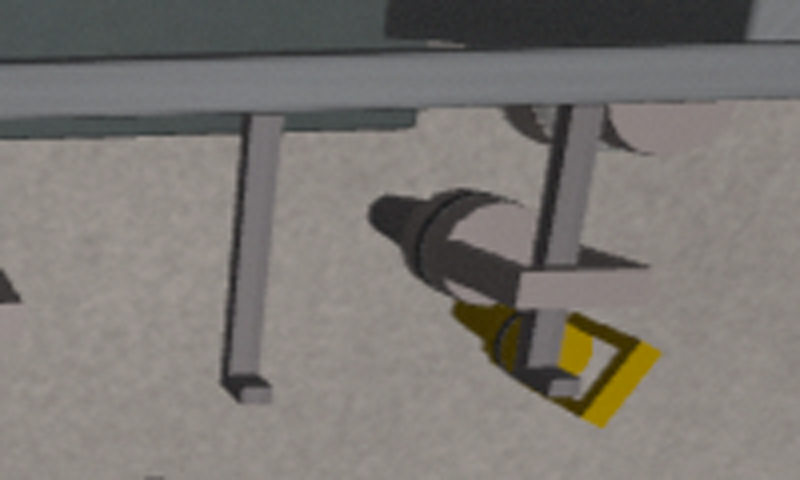

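View pics/w3.png

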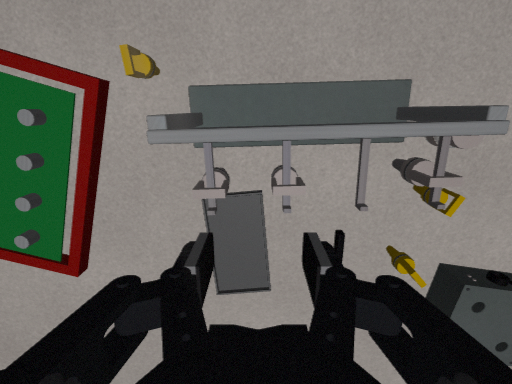

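```bash
python3 - <<'E'
from fit import *
a,b=load('w2'),load('w3')
A=lambda u,v:(200+u/5,110+v/5); A2=lambda u,v:(u/4,110+v/4)
B=lambda u,v:(160+u/4.6,110+v/4.6); B2=lambda u,v:(300+u/4,110+v/4)
def rk(p,q=(668.9,236.9,.3859)):
    c,s=np.cos(q[2]),np.sin(q[2]);dx,dy=p[0]-q[0],p[1]-q[1];return np.array([c*dx+s*dy,-s*dx+c*dy,p[2]]).round(1)
for n,oa,ob in [('L0',A(260,359),B2(585,287)),('L2',A2(390,321),B(595,369)),('L3',A2(70,332),B(226,383)),
  ('lip0',A(249,484),B2(562,386)),('lip1',A2(693,393),B2(255,395)),('lip2',A2(390,402),B(584,463)),('lip3',A2(85,408),B(238,472))]:
    p,e=tri((a,*oa),(b,*ob)); print(n,p.round(1),np.round(e,1),rk(p))
print('L0 corners z206',[atz(a,*A(*c),206).round(1)[:2] for c in [(176,338),(342,333),(343,380),(178,384)]])
print('L2',[atz(b,*B(*c),206).round(1)[:2] for c in [(520,350),(668,348),(668,376),(520,390)]])
print('L3',[atz(b,*B(*c),206).round(1)[:2] for c in [(150,366),(300,362),(300,404),(150,403)]])
E
```

```text
L0 [671.6 105.4 207. ] [0.1 0.1] [ -47.  -122.9  207. ]
L2 [602.8 250.7 205.8] [0.1 0.1] [-56.1  37.6 205.8]
L3 [568.7 326.9 206.2] [0. 0.] [-58.9 121.1 206.2]
lip0 [646.4  97.8 209.7] [0.2 0.2] [ -73.2 -120.4  209.7]
lip1 [614.6 171.3 209.8] [0.2 0.2] [-75.  -40.4 209.8]
lip2 [582.1 244.6 208.8] [0. 0.] [-77.5  39.8 208.8]
lip3 [551.4 317.3 210.6] [0.2 0.2] [-78.6 118.7 210.6]
L0 corners z206 [array([668.9, 122.8]), array([682.6,  91.7]), array([673.5,  87.7]), array([659.9, 119. ])]
L2 [array([600.7, 268.2]), array([613.6, 237.6]), array([607.6, 234.8]), array([592. , 264.5])]
L3 [array([566.1, 344.1]), array([579.6, 313.1]), array([570.2, 309.7]), array([557.7, 341.4])]
```

apply_moves(steps=[[16,20,-2.5,0,-1.5,0,0.65],[16,30,-2.5,0,0,0,0.65],[0,30,0,0,0,0,0.65],[0,0,0,0,0,0,0.65],[0,0,0,0,0,0,0.65]])

```text
time_s: 4.45
eef_pos: [602.5, 253.1, 250.6]
tcp_rot: [0.592, -0.387, 0.387, -0.592]
ft_force: [0.5, -0.4, 0.2]
opening: 55.7
```

```bash
cat >> h.py <<'E'
def to(x,y,z,yawx=None):
    s=readout.state(); M=R.from_quat(s['tcp_rot']).as_matrix(); p=s['eef_pos']
    print('t',s['time_s'],'pos',p.round(1),'x-yaw',np.degrees(np.arctan2(M[1,0],M[0,0])).round(2),'tilt',(M[:,1]).round(4),'F',s['ft_force'].round(1),'op',round(s['opening'],1))
    print('tool delta',(M.T@(np.array([x,y,z])-p)).round(1), 'turn y', None if yawx is None else -(((yawx-np.degrees(np.arctan2(M[1,0],M[0,0])))+180)%360-180).round(2))
E
python3 -c "
from h import *
to(602.8,250.7,176,-66.5); snap('wrist','w4')"
```

```text
t 4.45 pos [602.5 253.1 250.6] x-yaw -66.39 tilt [-7.e-04  1.e-04 -1.e+00] F [ 0.5 -0.4  0.2] op 55.7
tool delta [ 2.3 74.6 -0.6] turn y 0.11
```

View pics/w4.png

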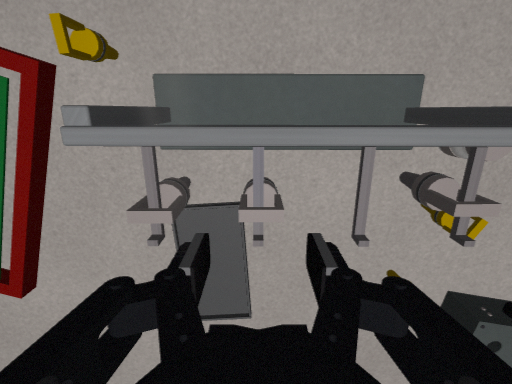

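apply_moves(steps=[[1,35,-0.5,0,0,0,0.65],[0,25,0,0,0,0,0.65],[0,14,0,0,0,0,0.65],[0,0,0,0,0,0,0.65],[0,0,0,0,0,0,0.65]])

```text
time_s: 5.0
eef_pos: [603.4, 252.7, 178.0]
tcp_rot: [-0.591, 0.387, -0.387, 0.593]
ft_force: [-0.3, 0.5, 1.2]
opening: 55.5
```

```bash
python3 -c "
from h import *
to(602.8,250.7,176,-66.5); snap('wrist','w5')"
```

```text
t 5.0 pos [603.4 252.7 178. ] x-yaw -66.37 tilt [ 0.0022  0.0013 -1.    ] F [-0.3  0.5  1.2] op 55.5
tool delta [ 1.6  2.  -1.4] turn y 0.13
```

View pics/w5.png

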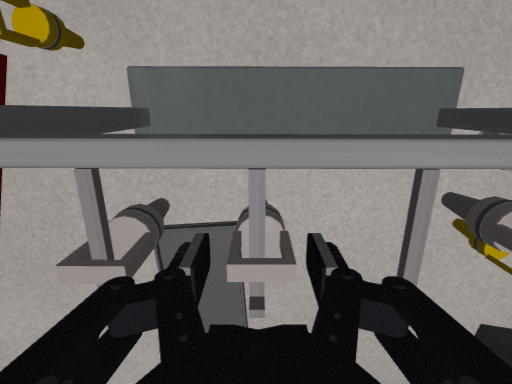

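Fingers straddle the loop (white, centre px 262,270). Close.

apply_moves(steps=[[1.5,1,-1,0,0,0,0.5],[0,0,0,0,0,0,0.3],[0,0,0,0,0,0,0.3],[0,0,0,0,0,0,0.3],[0,0,0,0,0,0,0.3]], force=40)

```text
time_s: 5.55
eef_pos: [602.9, 250.0, 176.9]
tcp_rot: [-0.591, 0.387, -0.388, 0.592]
ft_force: [-1.0, -0.4, 5.8]
opening: 33.6
```

apply_moves(steps=[[0,-6,0,0,0,0,0.3],[0,-6,0,0,0,0,0.3],[0,-5,0,0,0,0,0.3],[0,0,0,0,0,0,0.3],[0,0,0,0,0,0,0.3]])

```text
time_s: 6.05
eef_pos: [602.0, 250.0, 192.6]
tcp_rot: [-0.592, 0.387, -0.387, 0.592]
ft_force: [-0.1, 0.7, -0.8]
opening: 33.4
```

```bash
python3 -c "
from h import *
to(602.8,250.7,176,-66.5); snap('wrist','w6')"
```

```text
t 6.05 pos [602.  250.  192.6] x-yaw -66.39 tilt [ 0.e+00  1.e-04 -1.e+00] F [-0.1  0.7 -0.8] op 33.4
tool delta [-0.3 16.6  1. ] turn y 0.11
```

View pics/w6.png

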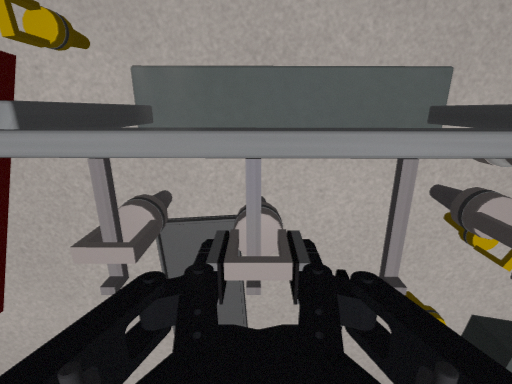

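apply_moves(steps=[[0,0,-10,0,0,0,0.3],[0,0,-15,0,0,0,0.3],[0,0,-15,0,0,0,0.3],[0,-8,-15,0,0,0,0.3],[0,-20,-5,0,0,0,0.3]], force=60)

```text
time_s: 6.6
eef_pos: [543.2, 224.0, 219.1]
tcp_rot: [0.594, -0.388, 0.386, -0.59]
ft_force: [0.2, -0.0, -1.8]
opening: 32.7
```

```bash
python3 -c "
from h import *
to(450,-250,270); snap('scene','s1')
crop('s1',220,130,420,280,4,'s1a')"
```

```text
t 6.6 pos [543.2 224.  219.1] x-yaw -66.37 tilt [-0.0062 -0.0033 -1.    ] F [ 0.2 -0.  -1.8] op 32.7
tool delta [ 397.   -48.7 -275.7] turn y None
```

View pics/s1a.png

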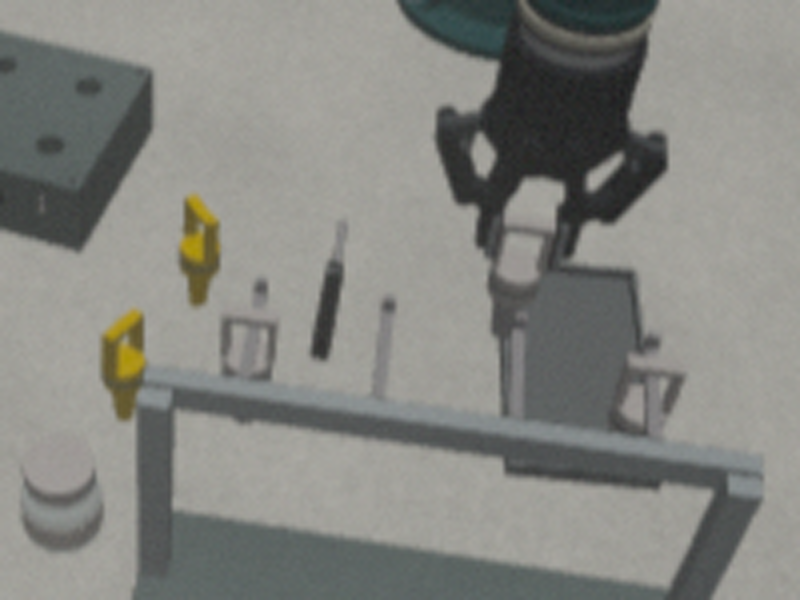

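apply_moves(steps=[[15,-8,-10,0,0,0,0.3],[30,-10,-20,0,0,0,0.3],[36,-10,-25,0,0,0,0.3],[36,-10,-25,0,0,0,0.3],[36,-5,-25,0,0,0,0.3]])

```text
time_s: 7.15
eef_pos: [511.7, 40.9, 264.3]
tcp_rot: [-0.591, 0.387, -0.388, 0.592]
ft_force: [0.6, -1.6, -0.9]
opening: 32.7
```

apply_moves(steps=[[36,0,-25,0,0,0,0.3],[36,0,-25,0,0,0,0.3],[36,0,-25,0,0,0,0.3],[36,0,-25,0,0,0,0.3],[36,0,-25,0,0,0,0.3]])

```text
time_s: 7.65
eef_pos: [468.1, -173.9, 263.7]
tcp_rot: [0.592, -0.387, 0.388, -0.591]
ft_force: [1.3, -0.4, -1.0]
opening: 32.6
```

apply_moves(steps=[[30,0,-20,0,0,0,0.3],[15,0,-10,0,0,0,0.3],[0,0,0,0,0,0,0.3],[0,0,0,0,0,0,0.3],[0,0,0,0,0,0,0.3]])

```text
time_s: 8.15
eef_pos: [460.2, -223.2, 263.5]
tcp_rot: [-0.592, 0.387, -0.386, 0.592]
ft_force: [0.1, -0.2, -0.3]
opening: 32.6
```

apply_moves(steps=[[0,0,0,0,0,0,0.3],[0,0,0,0,0,0,0.3],[0,0,0,0,0,0,0.3]])

```text
time_s: 8.45
eef_pos: [460.5, -223.8, 263.6]
tcp_rot: [-0.592, 0.387, -0.387, 0.592]
ft_force: [0.3, 0.1, -1.1]
opening: 32.8
```

```bash
python3 -c "
from h import *
to(434,-283,200); snap('wrist','w7');to(434,-283,200);snap('side','d7');crop('d7',270,80,400,240,3.7,'d7a')"
```

```text
t 8.45 pos [ 460.5 -223.8  263.6] x-yaw -66.3 tilt [-0.e+00  1.e-04 -1.e+00] F [ 0.3  0.1 -1.1] op 32.8
tool delta [ 43.6  63.6 -48.1] turn y None
t 8.5 pos [ 460.5 -223.9  263.6] x-yaw -66.32 tilt [-0.e+00  1.e-04 -1.e+00] F [ 0.4 -0.6  0.6] op 32.9
tool delta [ 43.5  63.6 -47.9] turn y None
```

View pics/w7.png

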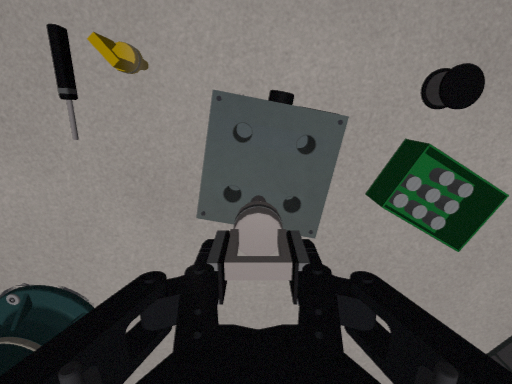

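View pics/d7a.png

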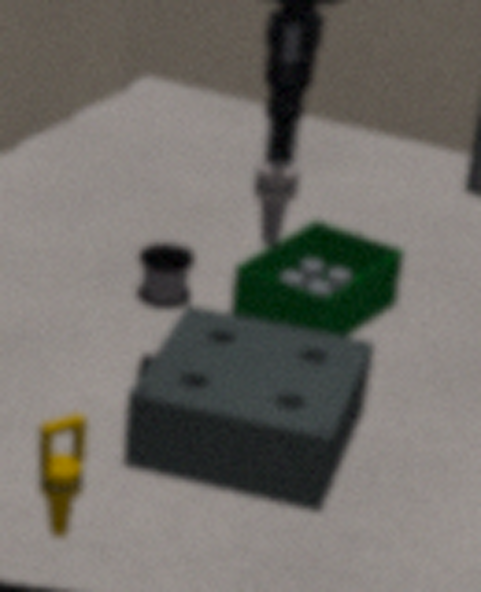

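```bash
python3 - <<'E'
from h import *
crop('w7',185,80,360,240,4.5,'w7a')
crop('w7',195,195,325,315,5,'w7b')
E
```

View pics/w7a.png

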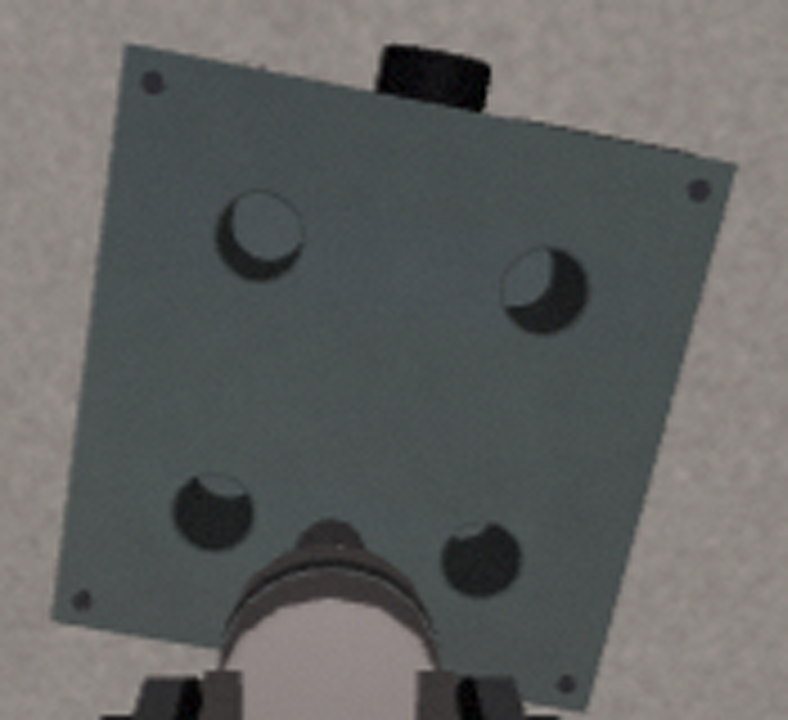

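View pics/w7b.png

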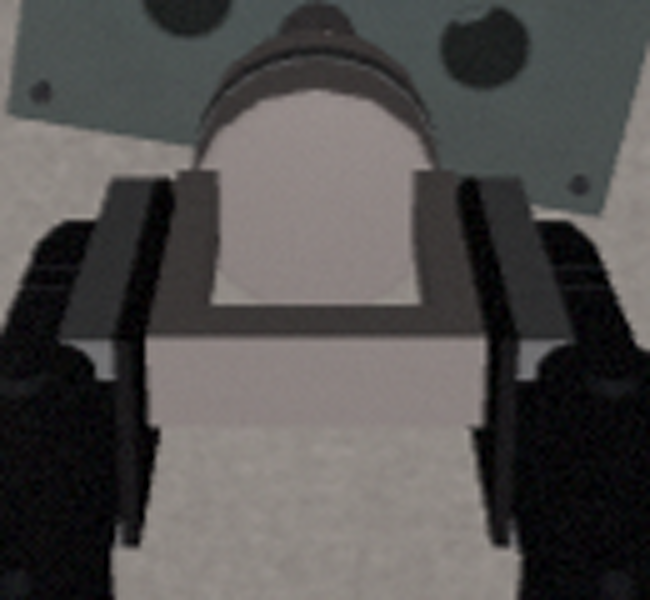

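```bash
python3 - <<'E'
from fit import *
d=load('w7'); A=lambda u,v:(185+u/4.5,80+v/4.5)
o=[(d,*A(*uv),l) for uv,l in [((260,236),(40,40,70)),((544,290),(40,-40,70)),((213,511),(-40,40,70)),((481,560),(-40,-40,70)),((126,45),(82.5,82.5,70)),((737,165),(82.5,-82.5,70)),((52,620),(-82.5,82.5,70)),((586,710),(-82.5,-82.5,70))]]
for zf in(True,False):
    p,r=pose_fit(o,[464,-235,.23,0],zf);print(p,np.degrees(p[2]));print(r.round(1).tolist())
c,s=np.cos(p[2]),np.sin(p[2])
for n,l in zip('0123',[(-40,-40),(-40,40),(40,-40),(40,40)]): print(n,(p[0]+c*l[0]-s*l[1]).round(1),(p[1]+s*l[0]+c*l[1]).round(1))
lc=atz(d,195+63.4,195+76.4,263.6+29);print('loop centre',lc)
M=d['T'][:3,:3]
for du,dv in[((148+486)/2,338),((148+486)/2,427)]: print(atz(d,195+du/5,195+dv/5,263.6+29))
E
```

```text
[ 4.66661521e+02 -2.35310013e+02  2.29546757e-01 -1.13741797e+00] 13.152060395097923
[[-0.1, 0.3], [0.2, 0.3], [0.2, 0.2], [0.0, -0.2], [0.0, -0.4], [-0.2, -0.3], [0.0, -0.1], [-0.2, 0.1]]
[ 4.66817728e+02 -2.35191172e+02  2.29545345e-01] 13.151979497663122
[[-0.2, 0.2], [0.3, 0.3], [0.1, 0.3], [0.1, -0.1], [-0.2, -0.6], [0.1, -0.4], [-0.2, 0.1], [-0.0, 0.4]]
0 437.0 -283.2
1 418.8 -205.3
2 514.9 -265.0
3 496.7 -187.1
loop centre [ 460.34176158 -223.43163667  292.6       ]
[ 464.82521079 -221.45823755  292.6       ]
[ 455.6513894  -225.49611335  292.6       ]
```

```bash
python3 -c "
from h import *
to(437.1,-283.5,165,-66.5)"
```

```text
t 8.55 pos [ 460.4 -224.1  263.6] x-yaw -66.35 tilt [-0.e+00  1.e-04 -1.e+00] F [ 0.6  0.2 -0.6] op 33.0
tool delta [ 45.   98.6 -45.2] turn y 0.15
```

apply_moves(steps=[[15,10,-15,0,0,0,0.3],[15,25,-15,0,0,0,0.3],[15,30,-15,0,0,0,0.3],[0,20,0,0,0,0,0.3],[0,13,0,0,0,0,0.3]])

```text
time_s: 9.05
eef_pos: [436.1, -284.0, 164.0]
tcp_rot: [0.592, -0.388, 0.387, -0.591]
ft_force: [-0.7, -0.2, -0.2]
opening: 32.7
```

apply_moves(steps=[[0,0,0,0,0,0,0.3],[0,0,0,0,0,0,0.3],[0,0,0,0,0,0,0.3],[0,0,0,0,0,0,0.3]])

```text
time_s: 9.45
eef_pos: [438.0, -283.8, 166.6]
tcp_rot: [-0.592, 0.386, -0.388, 0.592]
ft_force: [-0.6, 1.3, -0.1]
opening: 32.6
```

```bash
python3 -c "
from h import *
to(437.1,-283.5,103,-66.5);snap('wrist','w8')"
```

```text
t 9.45 pos [ 438.  -283.8  166.6] x-yaw -66.34 tilt [ 0.002 -0.001 -1.   ] F [-0.6  1.3 -0.1] op 32.6
tool delta [-0.7 63.6 -0.8] turn y 0.16
```

View pics/w8.png

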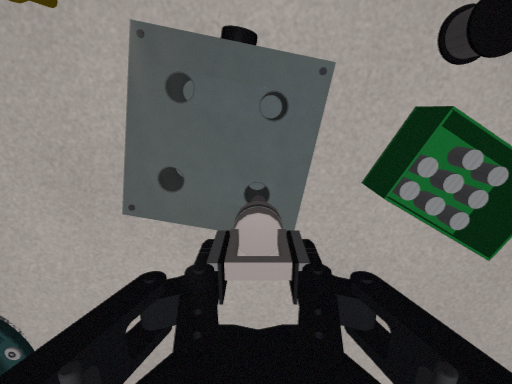

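apply_moves(steps=[[-0.5,15,-0.5,0,0,0,0.3],[0,10,0,0,0,0,0.3],[0,5,0,0,0,0,0.3],[0,0,0,0,0,0,0.3],[0,0,0,0,0,0,0.3]])

```text
time_s: 10.0
eef_pos: [436.6, -283.6, 135.6]
tcp_rot: [-0.592, 0.387, -0.387, 0.592]
ft_force: [1.4, 0.1, -0.5]
opening: 33.2
```

```bash
python3 -c "
from h import *
to(437.1,-283.5,103,-66.5);snap('wrist','w9');crop('w9',200,120,320,280,3.7,'w9a')"
```

```text
t 10.0 pos [ 436.6 -283.6  135.6] x-yaw -66.39 tilt [ 1.e-04 -1.e-04 -1.e+00] F [ 1.4  0.1 -0.5] op 33.2
tool delta [ 0.1 32.6  0.5] turn y 0.11
```

View pics/w9a.png

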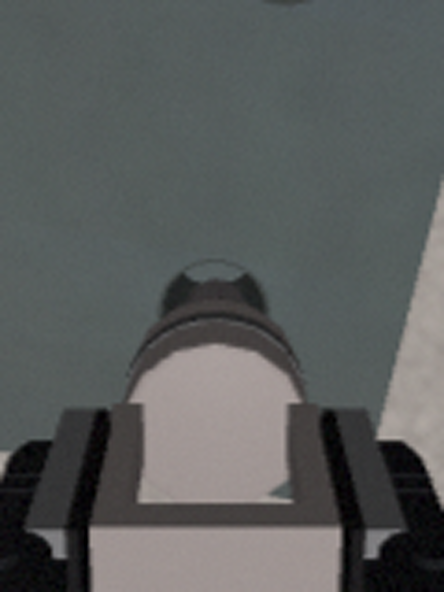

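In the hole, no contact force. Continue down.

apply_moves(steps=[[0,12,0.4,0,0,0,0.3],[0,9,0,0,0,0,0.3],[0,5,0,0,0,0,0.3],[0,3,0,0,0,0,0.3],[0,0,0,0,0,0,0.3]])

```text
time_s: 10.55
eef_pos: [436.4, -283.1, 105.9]
tcp_rot: [0.592, -0.388, 0.387, -0.592]
ft_force: [-0.8, -0.6, -0.1]
opening: 32.6
```

apply_moves(steps=[[0,2,0,0,0,0,0.3],[0,2,0,0,0,0,0.3],[0,0,0,0,0,0,0.3]])

```text
time_s: 10.85
eef_pos: [437.0, -283.5, 103.0]
tcp_rot: [0.592, -0.387, 0.387, -0.592]
ft_force: [-1.3, 0.1, 3.5]
opening: 33.0
```

apply_moves(steps=[[0,1,0,0,0,0,0.3],[0,0,0,0,0,0,0.3],[0,0,0,0,0,0,0.45],[0,0,0,0,0,0,0.6],[0,0,0,0,0,0,0.6]])

```text
time_s: 11.35
eef_pos: [436.8, -283.3, 101.5]
tcp_rot: [0.592, -0.387, 0.387, -0.592]
ft_force: [-0.4, 0.7, -0.6]
opening: 51.7
```

apply_moves(steps=[[0,-10,0,0,0,0,0.6],[0,-20,0,0,0,0,0.6],[0,-40,0,0,0,0,0.6],[0,-45,0,0,0,0,0.6],[0,-45,0,0,0,0,0.6]])

```text
time_s: 11.85
eef_pos: [436.3, -283.1, 263.5]
tcp_rot: [0.592, -0.387, 0.387, -0.592]
ft_force: [1.0, -0.8, -0.5]
opening: 51.3
```

```bash
python3 -c "
from h import *
to(568.7,326.9,265,-66.5);snap('wrist','w10');snap('side','d10');crop('d10',270,120,400,240,4.5,'d10a')"
```

```text
t 11.85 pos [ 436.3 -283.1  263.5] x-yaw -66.39 tilt [-5.e-04  3.e-04 -1.e+00] F [ 1.  -0.8 -0.5] op 51.3
tool delta [-505.8   -1.4  365.7] turn y 0.11
```

View pics/d10a.png

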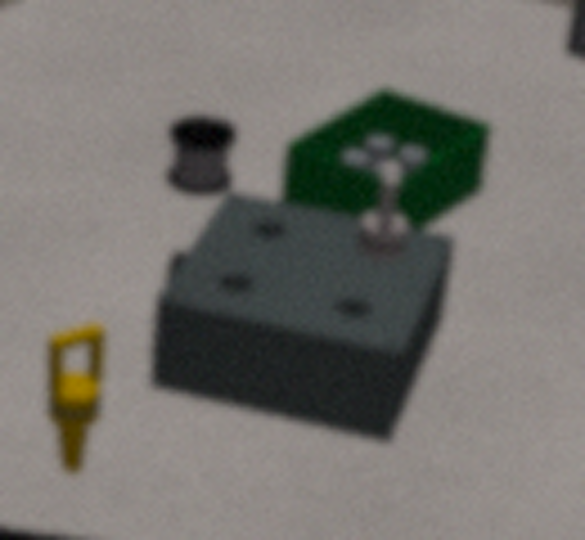

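View pics/w10.png

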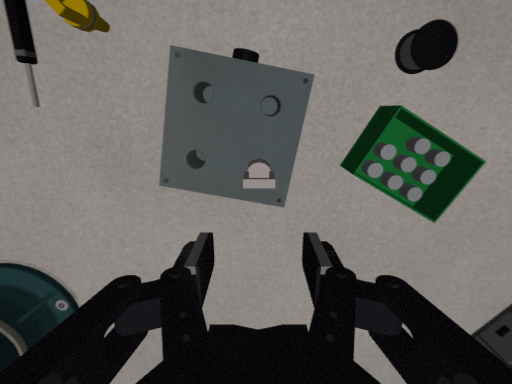

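apply_moves(steps=[[-15,0,20,0,0,0,0.65],[-25,0,35,0,0,0,0.65],[-28,0,40,0,0,0,0.65],[-28,0,40,0,0,0,0.65],[-28,0,40,0,0,0,0.65]])

```text
time_s: 12.45
eef_pos: [547.7, -98.1, 261.5]
tcp_rot: [0.592, -0.387, 0.387, -0.592]
ft_force: [1.0, -0.0, 0.5]
opening: 55.7
```

apply_moves(steps=[[-28,0,40,0,0,0,0.65],[-28,0,40,0,0,0,0.65],[-28,0,40,0,0,0,0.65],[-28,0,40,0,0,0,0.65],[-16,0,25,0,0,0,0.65]])

```text
time_s: 12.95
eef_pos: [666.5, 97.1, 261.2]
tcp_rot: [-0.592, 0.386, -0.385, 0.593]
ft_force: [0.4, -0.2, 0.5]
opening: 55.5
```

apply_moves(steps=[[-10,0,11,0,0,0,0.65],[0,0,0,0,0,0,0.65],[0,0,0,0,0,0,0.65],[0,0,0,0,0,0,0.65],[0,0,0,0,0,0,0.65]])

```text
time_s: 13.45
eef_pos: [671.2, 102.6, 261.7]
tcp_rot: [0.592, -0.388, 0.388, -0.591]
ft_force: [0.2, -0.3, 0.2]
opening: 55.4
```

```bash
python3 -c "
from h import *
to(671.6,105.4,176,-66.5);snap('wrist','w11')"
```

```text
t 13.45 pos [671.2 102.6 261.7] x-yaw -66.58 tilt [-4.0e-04 -1.3e-03 -1.0e+00] F [ 0.2 -0.3  0.2] op 55.4
tool delta [-2.5 85.7  1.5] turn y -0.08
```

View pics/w11.png

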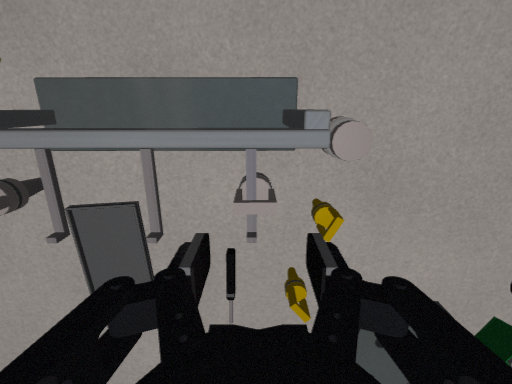

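apply_moves(steps=[[-2,35,1.5,0,0,0,0.65],[0,30,0,0,0,0,0.65],[0,20,0,0,0,0,0.65],[0,0,0,0,0,0,0.65],[0,0,0,0,0,0,0.65]])

```text
time_s: 14.0
eef_pos: [672.5, 107.1, 176.9]
tcp_rot: [0.592, -0.387, 0.387, -0.591]
ft_force: [0.6, 1.0, -0.4]
opening: 55.7
```

```bash
python3 -c "
from h import *
to(671.6,105.4,176,-66.5);snap('wrist','w12')"
```

```text
t 14.0 pos [672.5 107.1 176.9] x-yaw -66.44 tilt [ 1.e-04 -2.e-04 -1.e+00] F [ 0.6  1.  -0.4] op 55.7
tool delta [ 1.2  0.9 -1.5] turn y 0.06
```

View pics/w12.png

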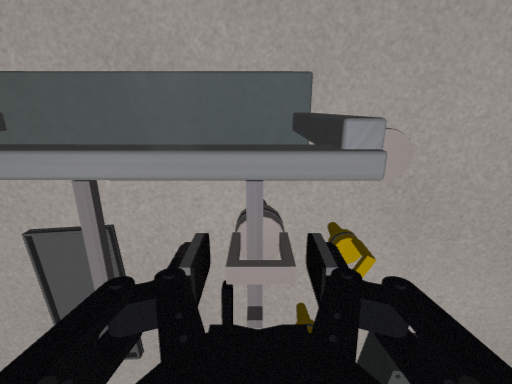

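apply_moves(steps=[[1.2,0,-1.2,0,0,0,0.5],[0,0,0,0,0,0,0.3],[0,0,0,0,0,0,0.3],[0,0,0,0,0,0,0.3],[0,0,0,0,0,0,0.3]], force=40)

```text
time_s: 14.55
eef_pos: [672.8, 105.8, 178.4]
tcp_rot: [-0.591, 0.386, -0.388, 0.592]
ft_force: [-1.1, -1.3, 6.5]
opening: 32.7
```

apply_moves(steps=[[0,-6,0,0,0,0,0.3],[0,-6,0,0,0,0,0.3],[0,-5,0,0,0,0,0.3],[0,0,0,0,0,0,0.3],[0,0,0,0,0,0,0.3]], force=60)

```text
time_s: 15.05
eef_pos: [671.6, 106.2, 193.6]
tcp_rot: [-0.592, 0.387, -0.387, 0.592]
ft_force: [1.2, 0.3, -1.0]
opening: 32.7
```

```bash
python3 -c "
from h import *
to(671.6,105.4,176,-66.5);snap('wrist','w13')"
```

```text
t 15.05 pos [671.6 106.2 193.6] x-yaw -66.38 tilt [-1.e-04  1.e-04 -1.e+00] F [ 1.2  0.3 -1. ] op 32.7
tool delta [ 0.7 17.6 -0.4] turn y 0.12
```

View pics/w13.png

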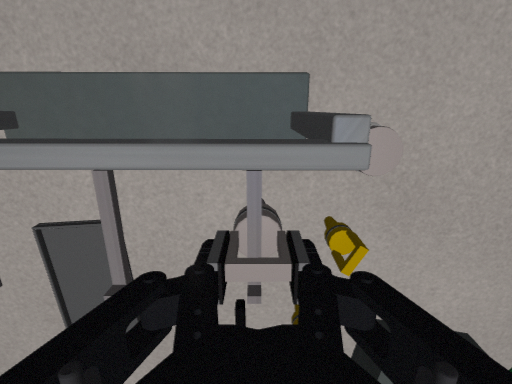

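apply_moves(steps=[[0,0,-10,0,0,0,0.3],[0,0,-18,0,0,0,0.3],[0,0,-18,0,0,0,0.3],[0,-4,-18,0,0,0,0.3],[0,-20,-8,0,0,0,0.3]])

```text
time_s: 15.6
eef_pos: [600.9, 75.4, 215.0]
tcp_rot: [0.594, -0.389, 0.385, -0.589]
ft_force: [0.6, -0.4, -0.2]
opening: 33.0
```

apply_moves(steps=[[0,-30,0,0,0,0,0.3],[0,-20,0,0,0,0,0.3],[0,0,0,0,0,0,0.3]])

```text
time_s: 15.9
eef_pos: [607.1, 77.4, 270.6]
tcp_rot: [-0.59, 0.386, -0.389, 0.593]
ft_force: [0.4, 1.1, -0.4]
opening: 33.0
```

```bash
python3 -c "
from h import *
to(514.9,-265,265,-66.5)"
```

```text
t 15.9 pos [607.1  77.4 270.6] x-yaw -66.41 tilt [ 5.8e-03  9.0e-04 -1.0e+00] F [ 0.4  1.1 -0.4] op 33.0
tool delta [ 276.9    4.7 -221.5] turn y 0.09
```

apply_moves(steps=[[16,0,-13,0,0,0,0.3],[30,0,-24,0,0,0,0.3],[36,0,-29,0,0,0,0.3],[36,0,-29,0,0,0,0.3],[36,0,-29,0,0,0,0.3]])

```text
time_s: 16.4
eef_pos: [551.8, -114.9, 266.2]
tcp_rot: [0.592, -0.388, 0.386, -0.591]
ft_force: [0.6, 0.3, -1.6]
opening: 32.9
```

apply_moves(steps=[[36,0,-29,0,0,0,0.3],[36,0,-29,0,0,0,0.3],[30,0,-24,0,0,0,0.3],[16,0,-11,0,0,0,0.3],[0,0,0,0,0,0,0.3]])

```text
time_s: 16.9
eef_pos: [512.9, -263.0, 266.1]
tcp_rot: [0.591, -0.39, 0.389, -0.589]
ft_force: [0.3, -0.3, -1.9]
opening: 32.6
```

apply_moves(steps=[[0,0,0,0,0,0,0.3],[0,0,0,0,0,0,0.3],[0,0,0,0,0,0,0.3],[0,0,0,0,0,0,0.3],[0,0,0,0,0,0,0.3]])

```text
time_s: 17.4
eef_pos: [516.2, -257.9, 267.6]
tcp_rot: [-0.592, 0.387, -0.387, 0.592]
ft_force: [-0.5, -0.3, -1.4]
opening: 32.7
```

```bash
python3 -c "
from h import *
to(514.9,-265,165,-66.5);snap('wrist','w14');crop('w14',195,195,325,315,5,'w14b')"
```

```text
t 17.4 pos [ 516.2 -257.9  267.6] x-yaw -66.3 tilt [ 1.e-04  1.e-04 -1.e+00] F [-0.5 -0.3 -1.4] op 32.7
tool delta [  5.9 102.6  -4. ] turn y 0.2
```

View pics/w14b.png

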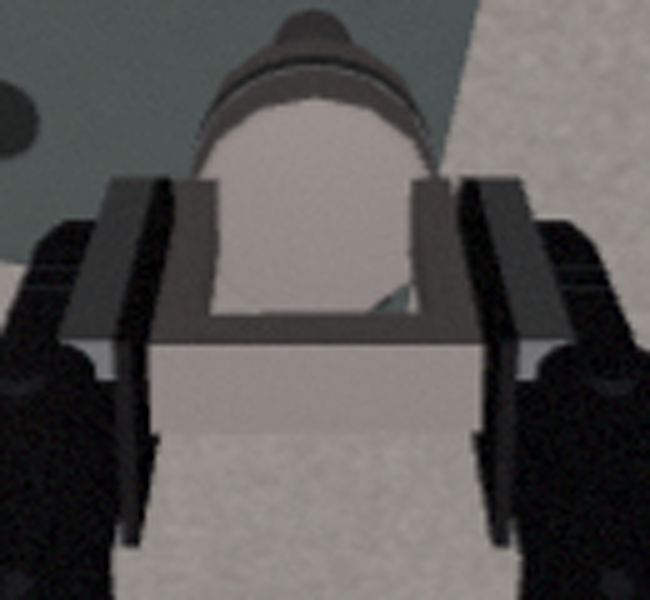

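View pics/w14.png

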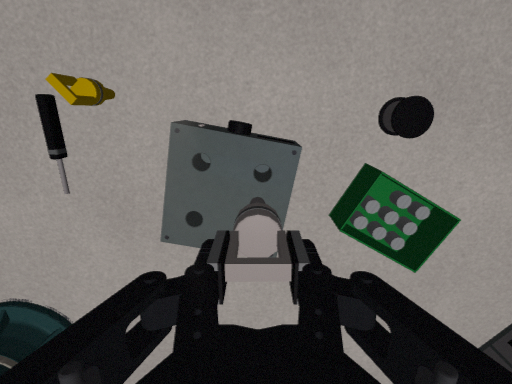

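```bash
python3 - <<'E'
from fit import *
d=load('w14');M=d['T']
crop('w14',150,110,310,260,5,'w14c')
lc=atz(d,195+315/5,195+388/5,267.6+28);print('loop c',lc)
print([proj(d,p) for p in [(514.9,-265,70),(496.7,-187.1,70)]])
E
```

```text
loop c [ 514.71231849 -257.99894739  295.6       ]
[(np.float64(262.65169726828134), np.float64(173.26608830906622)), (np.float64(201.27042492181528), np.float64(162.0942884776072))]
```

View pics/w14c.png

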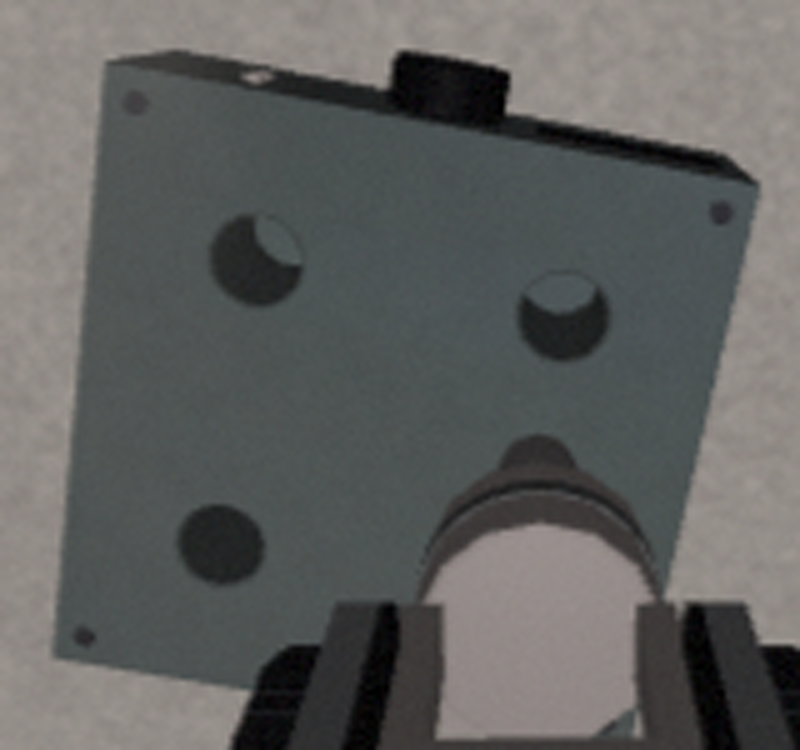

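apply_moves(steps=[[3,15,-1.3,0,0,0,0.3],[3.5,30,-1.3,0,0,0,0.3],[0,30,0,0,0,0,0.3],[0,17,0,0,0,0,0.3],[0,10,0,0,0,0,0.3]])

```text
time_s: 17.95
eef_pos: [515.3, -265.4, 163.9]
tcp_rot: [0.592, -0.388, 0.386, -0.592]
ft_force: [-0.8, 0.3, -0.6]
opening: 32.8
```

apply_moves(steps=[[0,0,0,0,0,0,0.3],[0,0,0,0,0,0,0.3],[0,0,0,0,0,0,0.3],[0,0,0,0,0,0,0.3]])

```text
time_s: 18.35
eef_pos: [516.9, -266.1, 166.7]
tcp_rot: [-0.592, 0.386, -0.388, 0.592]
ft_force: [0.1, -0.4, -1.8]
opening: 32.5
```

```bash
python3 -c "
from h import *
to(516.4,-264.9,104.4,-66.5)"
```

```text
t 18.35 pos [ 516.9 -266.1  166.7] x-yaw -66.39 tilt [ 0.0021 -0.001  -1.    ] F [ 0.1 -0.4 -1.8] op 32.5
tool delta [-1.4 62.3 -0. ] turn y 0.11
```

apply_moves(steps=[[-1,15,0,0,0,0,0.3],[0,12,0,0,0,0,0.3],[0,5,0,0,0,0,0.3],[0,0,0,0,0,0,0.3],[0,0,0,0,0,0,0.3]])

```text
time_s: 18.85
eef_pos: [515.8, -265.0, 133.6]
tcp_rot: [0.592, -0.387, 0.387, -0.592]
ft_force: [-0.0, -0.2, -1.2]
opening: 32.8
```

```bash
python3 -c "
from h import *
to(516.4,-264.9,104.4,-66.5);snap('wrist','w15');crop('w15',200,120,320,280,3.7,'w15a')"
```

```text
t 18.85 pos [ 515.8 -265.   133.6] x-yaw -66.39 tilt [ 1.e-04 -1.e-04 -1.e+00] F [-0.  -0.2 -1.2] op 32.8
tool delta [ 0.1 29.2  0.6] turn y 0.11
```

View pics/w15a.png

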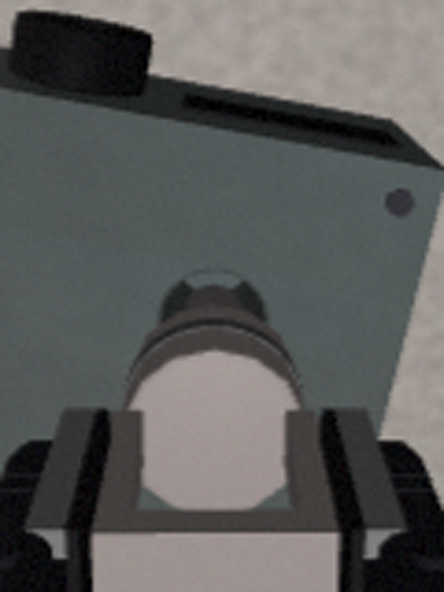

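apply_moves(steps=[[0,12,0.5,0,0,0,0.3],[0,8,0,0,0,0,0.3],[0,5,0,0,0,0,0.3],[0,2,0,0,0,0,0.3],[0,0,0,0,0,0,0.3]])

```text
time_s: 19.4
eef_pos: [515.9, -264.6, 106.0]
tcp_rot: [0.592, -0.387, 0.387, -0.592]
ft_force: [0.2, -0.3, -0.4]
opening: 32.6
```

apply_moves(steps=[[0,2,0,0,0,0,0.3],[0,2,0,0,0,0,0.3],[0,0,0,0,0,0,0.3]])

```text
time_s: 19.7
eef_pos: [516.6, -264.8, 104.5]
tcp_rot: [0.592, -0.387, 0.387, -0.592]
ft_force: [-2.9, 1.9, 11.4]
opening: 32.7
```

apply_moves(steps=[[0,0,0,0,0,0,0.35],[0,0,0,0,0,0,0.5],[0,0,0,0,0,0,0.6],[0,0,0,0,0,0,0.6]])

```text
time_s: 20.1
eef_pos: [516.2, -264.8, 102.5]
tcp_rot: [0.592, -0.387, 0.387, -0.592]
ft_force: [0.7, 1.1, -0.4]
opening: 50.9
```

apply_moves(steps=[[0,-10,0,0,0,0,0.6],[0,-20,0,0,0,0,0.6],[0,-40,0,0,0,0,0.6],[0,-45,0,0,0,0,0.6],[0,-45,0,0,0,0,0.6]])

```text
time_s: 20.6
eef_pos: [515.7, -264.5, 264.5]
tcp_rot: [0.592, -0.387, 0.387, -0.592]
ft_force: [0.7, -1.6, -0.6]
opening: 51.7
```

```bash
python3 -c "
from h import *
to(568.7,326.9,265,-66.5);snap('side','d16');crop('d16',270,120,400,240,4.5,'d16a')"
```

```text
t 20.6 pos [ 515.7 -264.5  264.5] x-yaw -66.39 tilt [-4.e-04  3.e-04 -1.e+00] F [ 0.7 -1.6 -0.6] op 51.7
tool delta [-5.207e+02 -4.000e-01  2.854e+02] turn y 0.11
```

View pics/d16a.png

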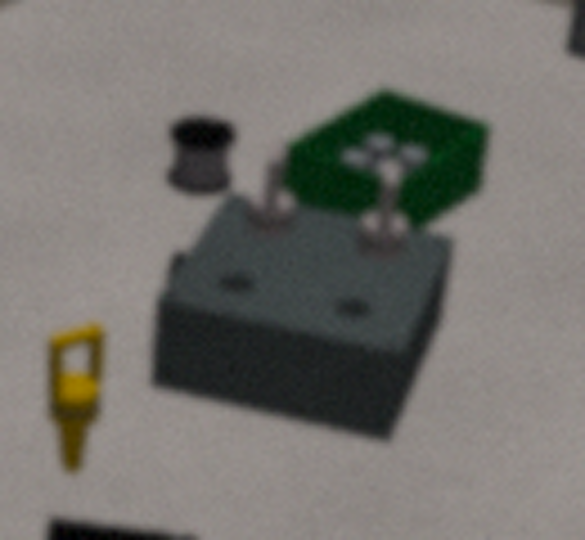

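apply_moves(steps=[[-20,0,11,0,0,0,0.65],[-38,0,21,0,0,0,0.65],[-38,0,21,0,0,0,0.65],[-38,0,21,0,0,0,0.65],[-38,0,21,0,0,0,0.65]])

```text
time_s: 21.15
eef_pos: [534.2, -67.5, 263.0]
tcp_rot: [-0.592, 0.387, -0.388, 0.592]
ft_force: [0.3, 0.0, -0.6]
opening: 55.7
```

apply_moves(steps=[[-38,0,21,0,0,0,0.65],[-38,0,21,0,0,0,0.65],[-38,0,21,0,0,0,0.65],[-38,0,21,0,0,0,0.65],[-38,0,21,0,0,0,0.65]])

```text
time_s: 21.65
eef_pos: [554.3, 148.7, 263.0]
tcp_rot: [-0.592, 0.387, -0.387, 0.592]
ft_force: [1.7, 0.2, -0.8]
opening: 55.6
```

apply_moves(steps=[[-38,0,21,0,0,0,0.65],[-38,0,21,0,0,0,0.65],[-38,0,21,0,0,0,0.65],[-30,0,16,0,0,0,0.65],[-14,0,6,0,0,0,0.65]])

```text
time_s: 22.15
eef_pos: [568.1, 330.7, 262.8]
tcp_rot: [-0.592, 0.386, -0.385, 0.594]
ft_force: [-0.6, 0.2, 0.7]
opening: 55.6
```

apply_moves(steps=[[0,0,0,0,0,0,0.65],[0,0,0,0,0,0,0.65],[0,0,0,0,0,0,0.65],[0,0,0,0,0,0,0.65],[0,0,0,0,0,0,0.65]])

```text
time_s: 22.65
eef_pos: [569.4, 324.2, 262.6]
tcp_rot: [0.591, -0.388, 0.388, -0.591]
ft_force: [-0.1, 0.1, 1.1]
opening: 55.8
```

```bash
python3 -c "
from h import *
to(568.7,326.9,176,-66.5);snap('wrist','w17')"
```

```text
t 22.65 pos [569.4 324.2 262.6] x-yaw -66.52 tilt [ 0.e+00 -7.e-04 -1.e+00] F [-0.1  0.1  1.1] op 55.8
tool delta [-2.8 86.6  0.5] turn y -0.02
```

View pics/w17.png

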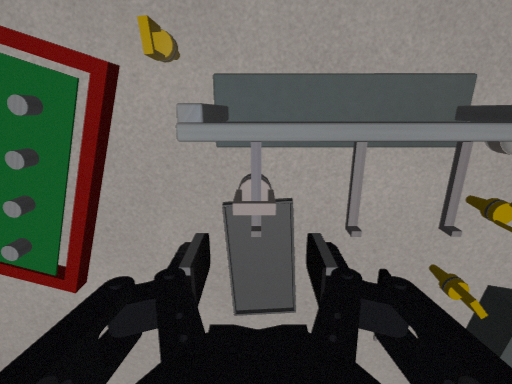

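apply_moves(steps=[[-2,35,0.5,0,0,0,0.65],[0,30,0,0,0,0,0.65],[0,20,0,0,0,0,0.65],[0,0,0,0,0,0,0.65],[0,0,0,0,0,0,0.65]])

```text
time_s: 23.2
eef_pos: [568.9, 327.8, 177.8]
tcp_rot: [0.592, -0.387, 0.387, -0.592]
ft_force: [0.9, -1.2, 0.2]
opening: 55.6
```

```bash
python3 -c "
from h import *
to(568.7,326.9,176,-66.5);snap('wrist','w18')"
```

```text
t 23.2 pos [568.9 327.8 177.8] x-yaw -66.41 tilt [-0. -0. -1.] F [ 0.9 -1.2  0.2] op 55.6
tool delta [ 0.8  1.8 -0.6] turn y 0.09
```

View pics/w18.png

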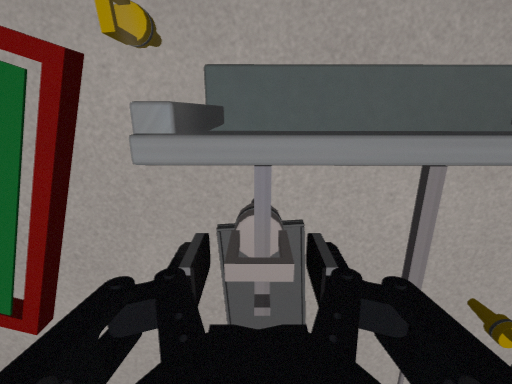

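apply_moves(steps=[[0.8,1.5,-0.5,0,0,0,0.5],[0,0,0,0,0,0,0.3],[0,0,0,0,0,0,0.3],[0,0,0,0,0,0,0.3],[0,0,0,0,0,0,0.3]], force=40)

```text
time_s: 23.75
eef_pos: [569.4, 327.2, 177.5]
tcp_rot: [-0.591, 0.387, -0.388, 0.592]
ft_force: [0.6, -0.9, 6.3]
opening: 33.3
```

apply_moves(steps=[[0,-6,0,0,0,0,0.3],[0,-6,0,0,0,0,0.3],[0,-5,0,0,0,0,0.3],[0,0,0,0,0,0,0.3],[0,0,0,0,0,0,0.3]], force=60)

```text
time_s: 24.25
eef_pos: [568.5, 327.0, 193.1]
tcp_rot: [-0.592, 0.387, -0.387, 0.592]
ft_force: [0.1, -0.1, -1.5]
opening: 32.8
```

```bash
python3 -c "
from h import *
to(568.7,326.9,176,-66.5);snap('wrist','w19')"
```

```text
t 24.25 pos [568.5 327.  193.1] x-yaw -66.38 tilt [-0.e+00  1.e-04 -1.e+00] F [ 0.1 -0.1 -1.5] op 32.8
tool delta [ 0.2 17.1  0.2] turn y 0.12
```

View pics/w19.png

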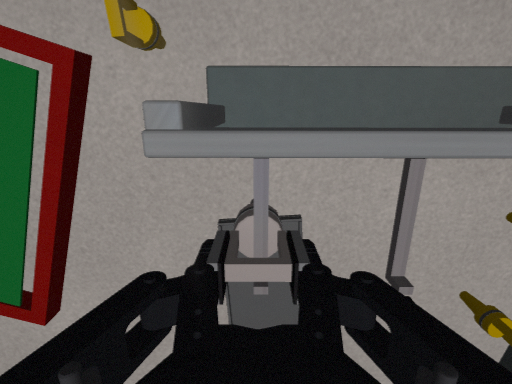

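apply_moves(steps=[[0,0,-10,0,0,0,0.3],[0,0,-15,0,0,0,0.3],[0,0,-15,0,0,0,0.3],[0,-8,-15,0,0,0,0.3],[0,-20,-5,0,0,0,0.3]])

```text
time_s: 24.8
eef_pos: [509.7, 300.9, 219.6]
tcp_rot: [0.594, -0.388, 0.386, -0.59]
ft_force: [0.2, -0.2, 0.1]
opening: 32.8
```

apply_moves(steps=[[0,-30,0,0,0,0,0.3],[0,-15,0,0,0,0,0.3],[0,0,0,0,0,0,0.3]])

```text
time_s: 25.1
eef_pos: [514.4, 303.9, 269.1]
tcp_rot: [-0.59, 0.386, -0.388, 0.594]
ft_force: [0.9, -0.4, -1.4]
opening: 32.6
```

```bash
python3 -c "
from h import *
to(496.7,-187.1,265,-66.5)"
```

```text
t 25.1 pos [514.4 303.9 269.1] x-yaw -66.38 tilt [ 0.0048  0.0031 -1.    ] F [ 0.9 -0.4 -1.4] op 32.6
tool delta [ 442.8    2.5 -212.9] turn y 0.12
```

apply_moves(steps=[[20,0,-10,0,0,0,0.3],[35,0,-17,0,0,0,0.3],[40,0,-19,0,0,0,0.3],[40,0,-19,0,0,0,0.3],[40,0,-19,0,0,0,0.3]])

```text
time_s: 25.6
eef_pos: [505.2, 107.1, 265.0]
tcp_rot: [0.592, -0.387, 0.387, -0.591]
ft_force: [1.0, -0.5, -0.8]
opening: 33.4
```

apply_moves(steps=[[40,0,-19,0,0,0,0.3],[40,0,-19,0,0,0,0.3],[40,0,-19,0,0,0,0.3],[40,0,-19,0,0,0,0.3],[40,0,-19,0,0,0,0.3]])

```text
time_s: 26.1
eef_pos: [498.2, -113.8, 265.2]
tcp_rot: [0.592, -0.388, 0.387, -0.591]
ft_force: [0.0, 0.6, -1.4]
opening: 32.9
```

apply_moves(steps=[[40,0,-19,0,0,0,0.3],[15,0,-8,0,0,0,0.3],[0,0,0,0,0,0,0.3],[0,0,0,0,0,0,0.3],[0,0,0,0,0,0,0.3]])

```text
time_s: 26.6
eef_pos: [496.8, -171.4, 265.6]
tcp_rot: [-0.592, 0.387, -0.386, 0.592]
ft_force: [0.9, 0.2, -0.2]
opening: 32.9
```

apply_moves(steps=[[0,0,0,0,0,0,0.3],[0,0,0,0,0,0,0.3],[0,0,0,0,0,0,0.3],[0,0,0,0,0,0,0.3]])

```text
time_s: 27.0
eef_pos: [497.1, -173.2, 266.1]
tcp_rot: [-0.592, 0.387, -0.387, 0.592]
ft_force: [0.5, -0.0, -0.2]
opening: 32.5
```

```bash
python3 -c "
from h import *
to(496.7,-187.1,165,-66.5);snap('wrist','w20');crop('w20',195,195,325,315,5,'w20b');print(proj(load('w20'),(496.7,-187.1,70)))"
```

```text
t 27.0 pos [ 497.1 -173.2  266.1] x-yaw -66.35 tilt [ 1.e-04 -0.e+00 -1.e+00] F [ 0.5 -0.  -0.2] op 32.5
tool delta [ 12.6 101.1  -6. ] turn y 0.15
(np.float64(267.79887020104695), np.float64(175.01710781438504))
```

View pics/w20b.png

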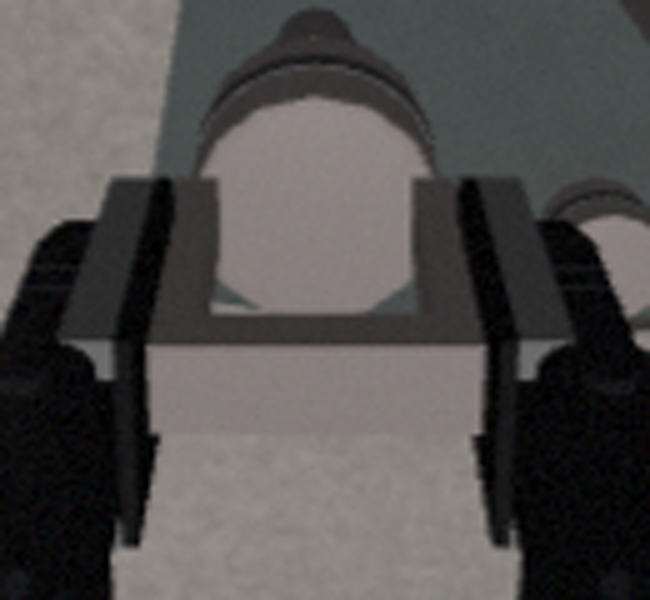

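View pics/w20.png

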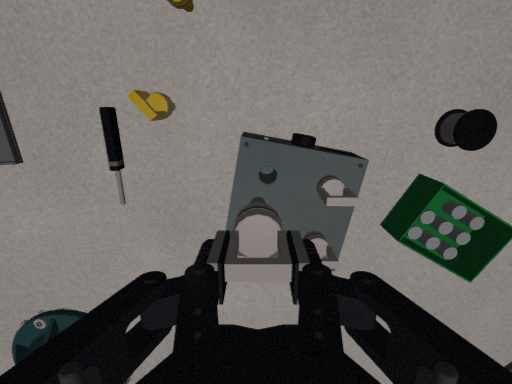

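apply_moves(steps=[[6,15,-2.3,0,0,0,0.3],[7,30,-2.3,0,0,0,0.3],[0,30,0,0,0,0,0.3],[0,16,0,0,0,0,0.3],[0,10,0,0,0,0,0.3]])

```text
time_s: 27.55
eef_pos: [497.3, -187.1, 163.6]
tcp_rot: [0.592, -0.388, 0.386, -0.591]
ft_force: [-0.0, -0.1, -0.3]
opening: 32.9
```

apply_moves(steps=[[0,0,0,0,0,0,0.3],[0,0,0,0,0,0,0.3],[0,0,0,0,0,0,0.3],[0,0,0,0,0,0,0.3],[0,0,0,0,0,0,0.3]])

```text
time_s: 28.05
eef_pos: [498.5, -187.4, 165.8]
tcp_rot: [-0.592, 0.387, -0.388, 0.592]
ft_force: [1.1, -0.4, -0.2]
opening: 33.3
```

```bash
python3 -c "
from h import *
to(498.1,-187.0,103.5,-66.5)"
```

```text
t 28.05 pos [ 498.5 -187.4  165.8] x-yaw -66.39 tilt [ 1.4e-03 -5.0e-04 -1.0e+00] F [ 1.1 -0.4 -0.2] op 33.3
tool delta [-0.6 62.3 -0.3] turn y 0.11
```

apply_moves(steps=[[-0.5,15,0,0,0,0,0.3],[0,12,0,0,0,0,0.3],[0,5,0,0,0,0,0.3],[0,0,0,0,0,0,0.3],[0,0,0,0,0,0,0.3]])

```text
time_s: 28.55
eef_pos: [497.9, -186.9, 133.1]
tcp_rot: [0.592, -0.387, 0.387, -0.592]
ft_force: [1.1, -0.2, -0.7]
opening: 33.3
```

```bash
python3 -c "
from h import *
to(498.1,-187.0,103.5,-66.5);snap('wrist','w21');crop('w21',200,120,320,280,3.7,'w21a')"
```

```text
t 28.55 pos [ 497.9 -186.9  133.1] x-yaw -66.39 tilt [-0.  0. -1.] F [ 1.1 -0.2 -0.7] op 33.3
tool delta [ 0.2 29.6  0.1] turn y 0.11
```

View pics/w21a.png

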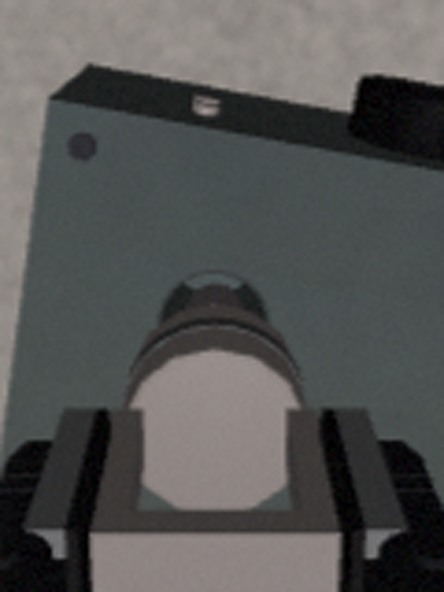

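apply_moves(steps=[[0,12,0,0,0,0,0.3],[0,8,0,0,0,0,0.3],[0,5,0,0,0,0,0.3],[0,2,0,0,0,0,0.3],[0,0,0,0,0,0,0.3]])

```text
time_s: 29.1
eef_pos: [497.5, -186.7, 105.5]
tcp_rot: [0.592, -0.387, 0.387, -0.592]
ft_force: [1.2, 0.2, -0.7]
opening: 32.6
```

apply_moves(steps=[[0,2,0,0,0,0,0.3],[0,2,0,0,0,0,0.3],[0,0,0,0,0,0,0.3]])

```text
time_s: 29.4
eef_pos: [498.2, -186.9, 103.5]
tcp_rot: [-0.592, 0.387, -0.387, 0.592]
ft_force: [-2.5, 1.5, 11.2]
opening: 33.1
```

apply_moves(steps=[[0,0,0,0,0,0,0.35],[0,0,0,0,0,0,0.5],[0,0,0,0,0,0,0.6],[0,0,0,0,0,0,0.6]])

```text
time_s: 29.8
eef_pos: [497.9, -186.9, 102.0]
tcp_rot: [-0.592, 0.387, -0.387, 0.592]
ft_force: [-0.0, 0.1, -0.4]
opening: 51.3
```

apply_moves(steps=[[0,-10,0,0,0,0,0.6],[0,-20,0,0,0,0,0.6],[0,-40,0,0,0,0,0.6],[0,-45,0,0,0,0,0.6],[0,-45,0,0,0,0,0.6]])

```text
time_s: 30.3
eef_pos: [497.3, -186.6, 264.0]
tcp_rot: [0.592, -0.387, 0.387, -0.592]
ft_force: [0.7, -0.0, -1.2]
opening: 50.9
```

```bash
python3 -c "
from h import *
to(475,68,265,-66.5);snap('side','d22');crop('d22',230,120,400,280,3.7,'d22a')"
```

```text
t 30.3 pos [ 497.3 -186.6  264. ] x-yaw -66.39 tilt [-5.e-04  2.e-04 -1.e+00] F [ 0.7 -0.  -1.2] op 50.9
tool delta [-242.2   -0.9   81.6] turn y 0.11
```

View pics/d22a.png

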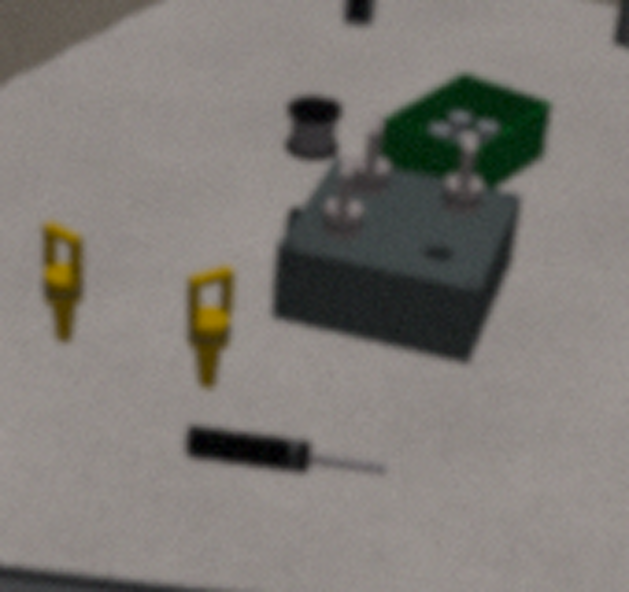

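apply_moves(steps=[[-20,0,8,0,0,0,0.5],[-38,0,12,0,0,0,0.5],[-38,0,12,0,0,0,0.5],[-38,0,12,0,0,0,0.5],[-38,0,12,0,0,0,0.5]])

```text
time_s: 30.85
eef_pos: [479.8, -5.4, 262.5]
tcp_rot: [-0.592, 0.387, -0.387, 0.592]
ft_force: [0.6, -0.7, 0.4]
opening: 43.1
```

apply_moves(steps=[[-35,0,12,0,0,0,0.5],[-25,0,8,0,0,0,0.5],[-8,0,4,0,0,0,0.5],[0,0,0,0,0,0,0.5],[0,0,0,0,0,0,0.5]])

```text
time_s: 31.35
eef_pos: [475.1, 63.6, 262.0]
tcp_rot: [0.592, -0.387, 0.388, -0.591]
ft_force: [-0.9, 0.2, 1.3]
opening: 42.8
```

apply_moves(steps=[[0,0,0,0,0,0,0.5],[0,0,0,0,0,0,0.5],[0,0,0,0,0,0,0.5],[0,0,0,0,0,0,0.5],[0,0,0,0,0,0,0.5]])

```text
time_s: 31.85
eef_pos: [475.0, 64.9, 262.0]
tcp_rot: [0.592, -0.387, 0.387, -0.592]
ft_force: [-0.1, 1.0, -0.8]
opening: 42.7
```

```bash
python3 -c "
from h import *
to(475,68,265,-66.5);snap('wrist','w23')"
```

```text
t 31.85 pos [475.   64.9 262. ] x-yaw -66.41 tilt [-1.e-04 -0.e+00 -1.e+00] F [-0.1  1.  -0.8] op 42.7
tool delta [-2.8 -3.   1.2] turn y 0.09
```

View pics/w23.png

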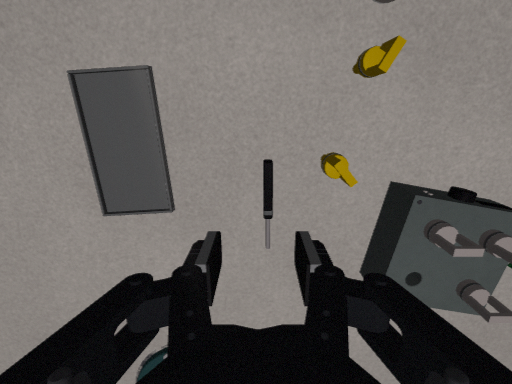

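```bash
python3 -c "
from h import *
crop('w23',230,150,310,255,5.6,'w23a');crop('w23',60,55,185,225,3.5,'w23b')"
```

```text
(no output)
```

View pics/w23a.png

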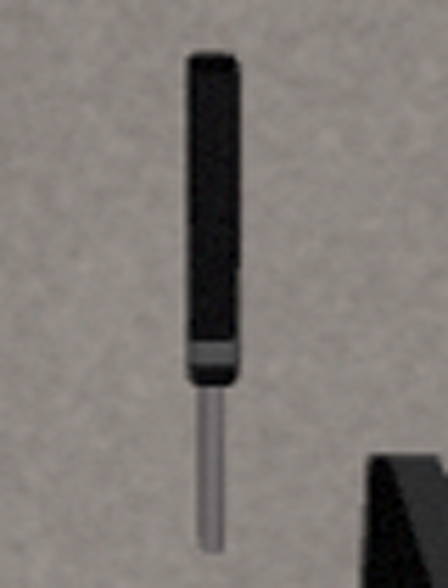

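View pics/w23b.png

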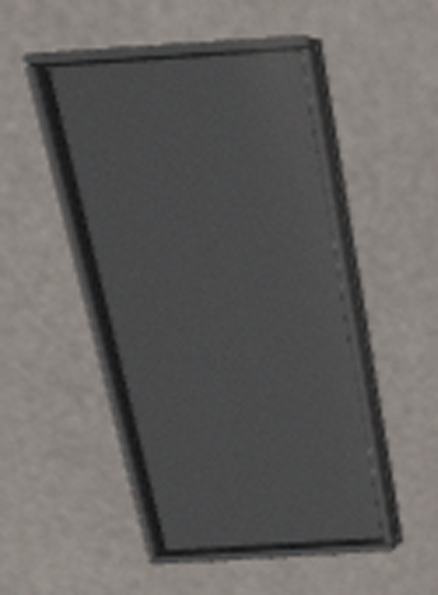

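```bash
python3 - <<'E'
from fit import *
d=load('w23');A=lambda u,v:(230+u/5.6,150+v/5.6);B=lambda u,v:(60+u/3.5,55+v/3.5)
tip=atz(d,*A(211,552),11);b=atz(d,*A(213,385),18);e0=atz(d,*A(214,70),22);e1=atz(d,*A(214,53),6)
pinb=atz(d,*A(210,390),11)
print(tip,pinb,b,e0,e1)
f=e0;v=(tip-f)[:2];print('len',np.hypot(*v),'yaw',np.degrees(np.arctan2(v[1],v[0])), 'pin yaw',np.degrees(np.arctan2(*(tip-pinb)[1::-1])))
l=np.array([tip[:2]-100*v/np.hypot(*v)]);print('origin',l)
cs=[atz(d,*B(*c),14)[:2] for c in [(25,58),(318,38),(400,545),(150,562)]];print(cs);print('tray',np.mean(cs,0));
w=cs[1]-cs[2];w2=cs[0]-cs[3];print(np.degrees(np.arctan2(w[1],w[0])),np.degrees(np.arctan2(w2[1],w2[0])),np.hypot(*w),np.hypot(*(cs[0]-cs[1])))
E
```

```text
[350.26696207  -6.99285183  11.        ] [396.91388091  14.31443641  11.        ] [401.22977645  15.61836727  18.        ] [482.59239135  52.16415898  22.        ] [484.20792322  52.22062501   6.        ]
len 144.94678734587444 yaw -155.91263427639257 pin yaw -155.4501203488199
origin [[441.55938166  33.82006434]]
[array([485.88462756, 347.43943486]), array([537.29373054, 247.22626603]), array([353.79346827, 153.80345396]), array([301.44832627, 253.44347421])]
tray [419.60503816 250.47815726]
26.981345765401368 27.005171826039327 205.91301092025157 112.63025826129946
```

apply_moves(steps=[[5,15,-10,0,-0.5,0,0.45],[5,35,-10,0,0,0,0.45],[5,45,-11.5,0,0,0,0.45],[0,40,0,0,0,0,0.45],[0,17,0,0,0,0,0.45]])

```text
time_s: 32.4
eef_pos: [450.2, 38.0, 107.3]
tcp_rot: [0.595, -0.386, 0.383, -0.592]
ft_force: [1.3, 0.5, -0.1]
opening: 38.8
```

apply_moves(steps=[[0,0,0,0,0,0,0.45],[0,0,0,0,0,0,0.45],[0,0,0,0,0,0,0.45],[0,0,0,0,0,0,0.45]])

```text
time_s: 32.8
eef_pos: [453.4, 38.8, 111.3]
tcp_rot: [-0.593, 0.384, -0.385, 0.594]
ft_force: [-0.1, -0.2, -0.1]
opening: 38.6
```

```bash
python3 -c "
from h import *
to(452,38.5,6,-65.9);snap('wrist','w24')"
```

```text
t 32.8 pos [453.4  38.8 111.3] x-yaw -65.89 tilt [ 2.9e-03  5.0e-04 -1.0e+00] F [-0.1 -0.2 -0.1] op 38.6
tool delta [ -0.3 105.3  -1.7] turn y 0.01
```

View pics/w24.png

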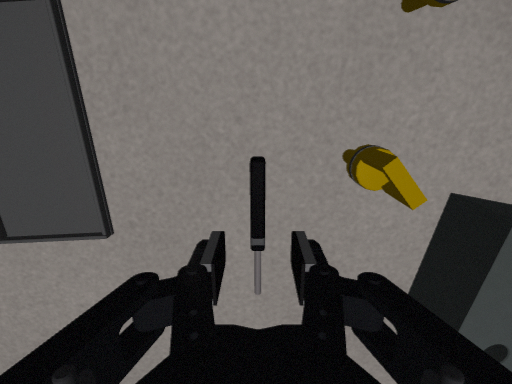

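```bash
python3 - <<'E'
from fit import *
crop('w24',225,145,295,300,3.8,'w24a')
a=load('w23');d=load('w24')
A=lambda u,v:(230+u/5.6,150+v/5.6)
for p in [(441.6,33.8,22),(350.3,-7,11),(482.6,52.2,22),(484,52.3,6),(452,38.5,22)]: print(p,proj(d,p))
E
```

```text
(441.6, 33.8, 22) (np.float64(258.0196322502614), np.float64(209.7296736470698))
(350.3, -7, 11) (np.float64(257.8779879939123), np.float64(293.57861232657586))
(482.6, 52.2, 22) (np.float64(257.9995213083328), np.float64(161.50920997832756))
(484, 52.3, 6) (np.float64(258.46871745114646), np.float64(156.924669042905))
(452, 38.5, 22) (np.float64(257.9819554410736), np.float64(197.9774684334108))
```

View pics/w24a.png

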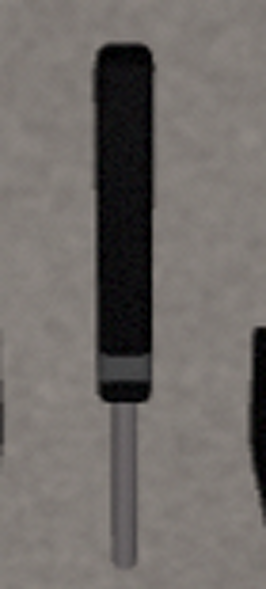

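apply_moves(steps=[[0,30,-1.5,0,0,0,0.45],[0,30,0,0,0,0,0.45],[0,20,0,0,0,0,0.45],[0,10,0,0,0,0,0.45],[0,5,0,0,0,0,0.45]])

```text
time_s: 33.35
eef_pos: [451.1, 38.1, 14.8]
tcp_rot: [0.593, -0.385, 0.384, -0.593]
ft_force: [-0.2, 0.4, -0.1]
opening: 38.6
```

apply_moves(steps=[[0,3,0,0,0,0,0.45],[0,2,0,0,0,0,0.45],[0,0,0,0,0,0,0.45],[0,0,0,0,0,0,0.45]])

```text
time_s: 33.75
eef_pos: [451.3, 38.0, 10.6]
tcp_rot: [-0.593, 0.384, -0.385, 0.594]
ft_force: [0.4, -0.7, -0.3]
opening: 38.7
```

```bash
python3 -c "
from h import *
to(452,38.5,6,-65.9);snap('wrist','w25')"
```

```text
t 33.75 pos [451.3  38.   10.6] x-yaw -65.9 tilt [ 1.e-03  2.e-04 -1.e+00] F [ 0.4 -0.7 -0.3] op 38.7
tool delta [-0.2  4.6  0.9] turn y -0.0
```

View pics/w25.png

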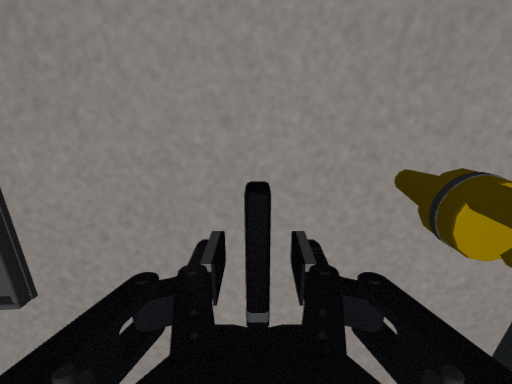

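apply_moves(steps=[[0,3,0,0,0,0,0.45],[0,1,0,0,0,0,0.25],[0,0,0,0,0,0,0.1],[0,0,0,0,0,0,0],[0,0,0,0,0,0,0]], force=50)

```text
time_s: 34.3
eef_pos: [450.8, 38.0, 6.1]
tcp_rot: [0.593, -0.385, 0.384, -0.593]
ft_force: [0.3, -0.3, 0.4]
opening: 12.3
```

apply_moves(steps=[[0,0,0,0,0,0,0],[0,0,0,0,0,0,0],[0,0,0,0,0,0,0]], force=80)

```text
time_s: 34.6
eef_pos: [450.9, 38.0, 6.2]
tcp_rot: [0.593, -0.385, 0.385, -0.593]
ft_force: [-0.8, -0.5, 2.9]
opening: 11.8
```

apply_moves(steps=[[0,-10,0,0,0,0,0],[0,-25,0,0,0,0,0],[0,-35,0,0,0,0,0],[0,-40,0,0,0,0,0],[0,-40,0,0,0,0,0]])

```text
time_s: 35.1
eef_pos: [450.2, 37.8, 157.8]
tcp_rot: [0.594, -0.385, 0.384, -0.593]
ft_force: [0.0, 0.2, -1.6]
opening: 12.0
```

```bash
python3 -c "
from h import *
to(648,-192,150,-76.85);snap('wrist','w26');snap('side','d26');crop('d26',200,120,400,280,3.7,'d26a')"
```

```text
t 35.1 pos [450.2  37.8 157.8] x-yaw -65.89 tilt [-8.e-04 -2.e-04 -1.e+00] F [ 0.   0.2 -1.6] op 12.0
tool delta [290.6   7.7  86.6] turn y 10.96
```

View pics/w26.png

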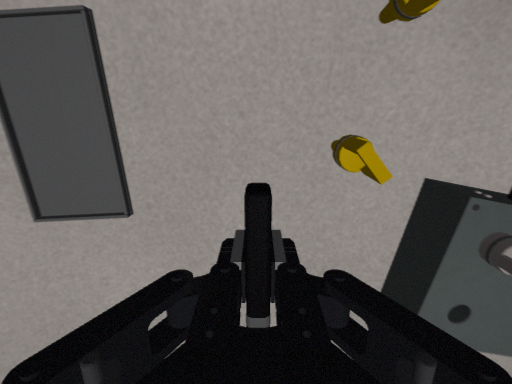

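View pics/d26a.png

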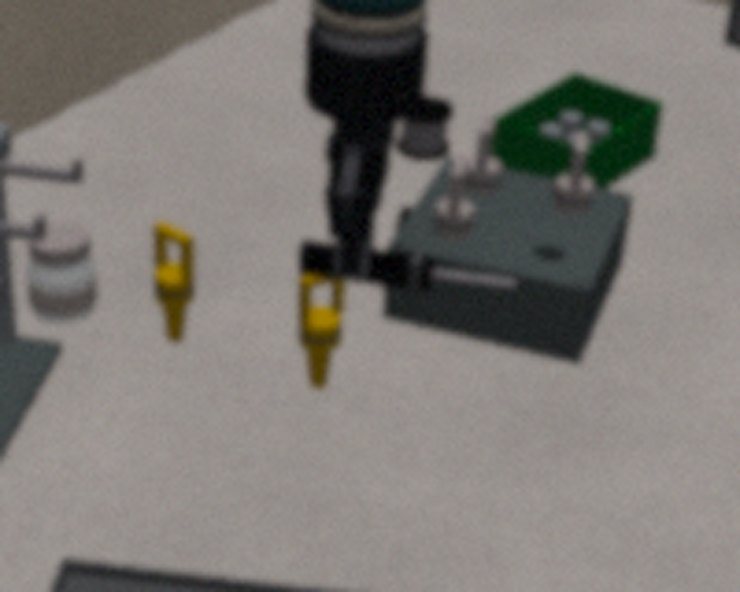

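```bash
python3 -c "
from h import *
d=load('w20');print(atz(d,480,130,44),atz(d,445,128,0));
d=load('w23');print('yell',atz(d,335,165,0),atz(d,370,62,0))
to(710.4,-178.3,160,-76.85)"
```

```text
[ 660.10239488 -423.08930617   44.        ] [ 652.92498086 -407.57721573    0.        ]
yell [516.36327657 -45.44166449   0.        ] [661.87520341 -20.84724973   0.        ]
t 35.2 pos [454.1  38.4 160.8] x-yaw -65.93 tilt [ 0.0103  0.0014 -0.9999] F [ 0.7  0.3 -1.3] op 11.7
tool delta [302.4   3.1 145.6] turn y 10.92
```

apply_moves(steps=[[0,0,0,0,5.5,0,0],[0,0,0,0,5.4,0,0],[17,0,13,0,0,0,0],[33,0,25,0,0,0,0],[35,0,26,0,0,0,0]])

```text
time_s: 35.7
eef_pos: [532.2, -30.0, 155.5]
tcp_rot: [0.555, -0.439, 0.438, -0.554]
ft_force: [1.4, 0.4, -0.8]
opening: 12.4
```

apply_moves(steps=[[35,0,26,0,0,0,0],[35,0,26,0,0,0,0],[35,0,26,0,0,0,0],[35,0,26,0,0,0,0],[25,0,18,0,0,0,0]])

```text
time_s: 36.2
eef_pos: [690.4, -165.8, 154.9]
tcp_rot: [0.554, -0.44, 0.44, -0.553]
ft_force: [0.0, 1.4, -0.4]
opening: 11.8
```

apply_moves(steps=[[15,0,10,0,0,0,0],[0,0,0,0,0,0,0],[0,0,0,0,0,0,0],[0,0,0,0,0,0,0],[0,0,0,0,0,0,0]])

```text
time_s: 36.7
eef_pos: [701.3, -173.5, 155.9]
tcp_rot: [0.555, -0.439, 0.438, -0.555]
ft_force: [-0.5, -0.2, 0.4]
opening: 11.7
```

```bash
python3 -c "
from h import *
to(710.4,-178.3,37.2,-76.85);snap('side','d27');crop('d27',200,120,400,280,3.7,'d27a')"
```

```text
t 36.7 pos [ 701.3 -173.5  155.9] x-yaw -76.69 tilt [-1.3e-03  8.0e-04 -1.0e+00] F [-0.5 -0.2  0.4] op 11.7
tool delta [  6.9 118.7   7.9] turn y 0.16
```

View pics/d27a.png

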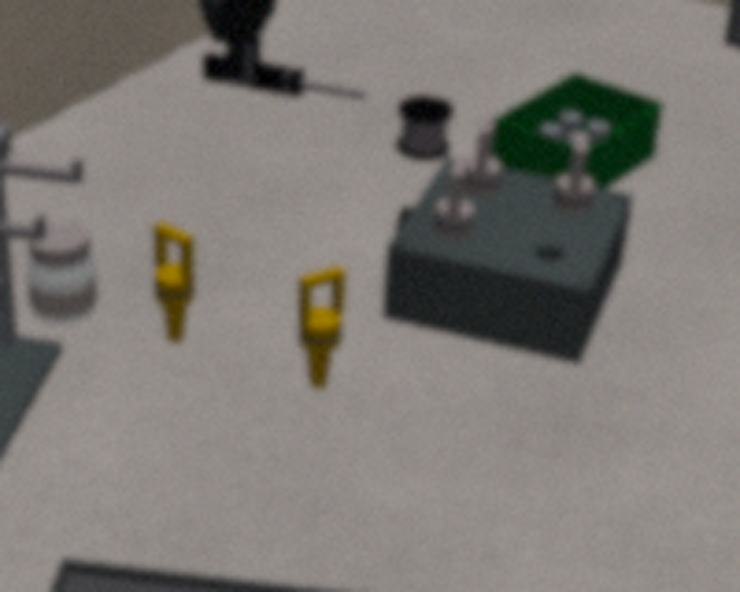

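apply_moves(steps=[[3.5,15,4,0,0,0,0],[3.5,30,4,0,0,0,0],[0,35,0,0,0,0,0],[0,25,0,0,0,0,0],[0,12,0,0,0,0,0]])

```text
time_s: 37.25
eef_pos: [709.3, -179.6, 35.1]
tcp_rot: [0.555, -0.441, 0.437, -0.553]
ft_force: [-0.3, 0.5, -0.6]
opening: 11.8
```

apply_moves(steps=[[0,0,0,0,0,0,0],[0,0,0,0,0,0,0],[0,0,0,0,0,0,0],[0,0,0,0,0,0,0],[0,0,0,0,0,0,0]])

```text
time_s: 37.75
eef_pos: [712.5, -180.3, 40.4]
tcp_rot: [-0.554, 0.439, -0.44, 0.555]
ft_force: [0.2, -0.6, -0.1]
opening: 12.3
```

```bash
python3 -c "
from h import *
to(710.4,-178.3,37.2,-76.85);snap('side','d28');crop('d28',230,120,360,220,6,'d28a');snap('scene','s28');crop('s28',190,130,320,240,6,'s28a')"
```

```text
t 37.75 pos [ 712.5 -180.3   40.4] x-yaw -76.79 tilt [ 2.1e-03 -5.0e-04 -1.0e+00] F [ 0.2 -0.6 -0.1] op 12.3
tool delta [-2.5  3.2 -1.6] turn y 0.06
```

View pics/d28a.png

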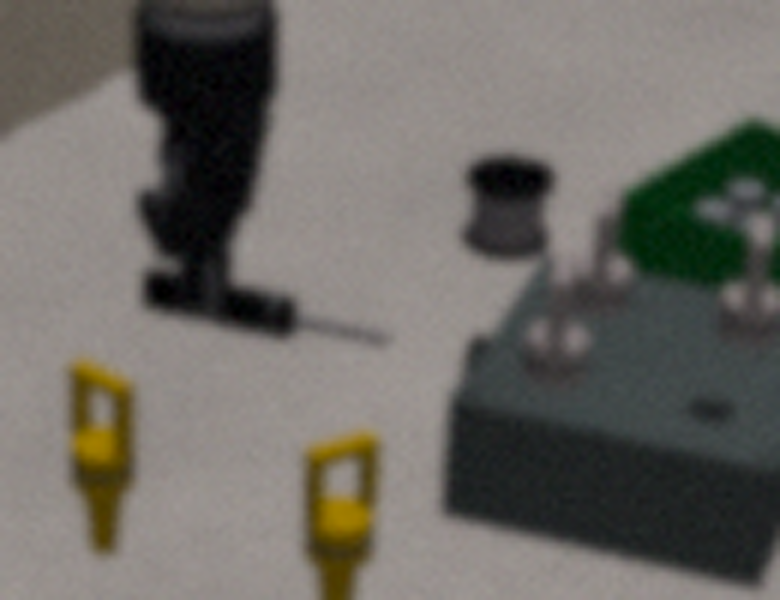

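View pics/s28a.png

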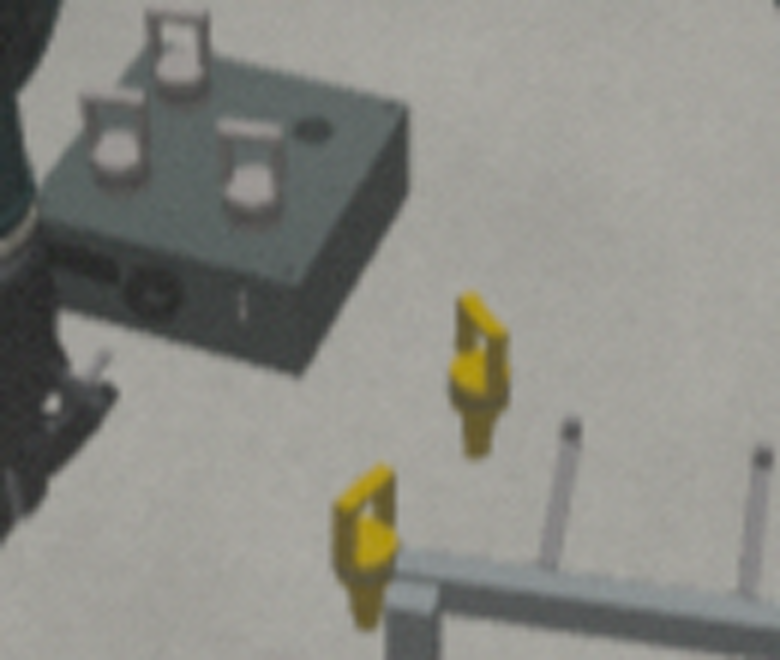

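```bash
python3 - <<'E'
from h import *
a,b=load('s28'),load('d28')
print('tip',tri((a,190+107/6,130+353/6),(b,230+388/6,120+340/6)))
u=np.array([.9738,.2275]);D=np.array([466.8,-235.2])
T=np.array([712.5,-180.3]);t=T-110.2*u;print('pred tip',t,45.2, 'proj',proj(a,(*t,45.2)),proj(b,(*t,45.2)))
for dx in(82.5,96.5): 
  m=D+dx*u;print('mouth',m,proj(a,(*m,42)),proj(b,(*m,42)))
print('obs mouth', 190+153/6,130+295/6)
print('lat',(t-D)@np.array([-u[1],u[0]]))
E
```

```text
tip (array([ 604.30371294, -204.47600089,   43.46549356]), [np.float64(0.6727345766211905), np.float64(0.6727345766211709)])
pred tip [ 605.18724 -205.3705 ] 45.2 proj (np.float64(207.30867195154147), np.float64(188.29929909956536)) (np.float64(294.47610762393003), np.float64(176.1671565271065))
mouth [ 547.1385  -216.43125] (np.float64(216.0891628952107), np.float64(177.33882812877505)) (np.float64(311.6801079509731), np.float64(181.14848166553244))
mouth [ 560.7717  -213.24625] (np.float64(214.2370974869047), np.float64(180.08729377716872)) (np.float64(307.48312311035), np.float64(180.24298755958463))
obs mouth 215.5 179.16666666666666
lat -2.435130000000022
```

apply_moves(steps=[[-2.4,3,-5,0,0,0,0],[0,0,-10,0,0,0,0],[0,0,-5,0,0,0,0],[0,0,0,0,0,0,0],[0,0,0,0,0,0,0]])

```text
time_s: 38.35
eef_pos: [691.5, -182.7, 36.1]
tcp_rot: [-0.554, 0.439, -0.439, 0.554]
ft_force: [0.2, -0.4, -0.3]
opening: 11.9
```

apply_moves(steps=[[0,0,0,0,0,0,0],[0,0,0,0,0,0,0],[0,0,0,0,0,0,0]])

```text
time_s: 38.65
eef_pos: [692.0, -182.2, 36.1]
tcp_rot: [-0.554, 0.439, -0.439, 0.554]
ft_force: [0.2, -0.1, -0.3]
opening: 12.1
```

```bash
cat >> h.py <<'E'
def tipd():
    s=readout.state();M=R.from_quat(s['tcp_rot']).as_matrix();u=np.array([.9738,.2275]);D=np.array([466.8,-235.2])
    t=s['eef_pos']+M@np.array([0,-4.8,-110.2]);r=t[:2]-D
    print('t',s['time_s'],'tip dock x',(r@u).round(1),'lat',(r@np.array([-u[1],u[0]])).round(1),'z',t[2].round(1),'F along +x dock',(s['ft_force'][:2]@u).round(1),s['ft_force'].round(1),s['opening'].round(1))
E
python3 -c "
from h import *
to(662.2+30,-180,37.2,-76.85);tipd();snap('side','d29');crop('d29',250,120,360,210,7,'d29a');snap('scene','s29');crop('s29',190,150,270,220,9,'s29a')"
```

```text
t 38.65 pos [ 692.  -182.2   36.1] x-yaw -76.78 tilt [ 4.e-04  1.e-04 -1.e+00] F [ 0.2 -0.1 -0.3] op 12.1
tool delta [-2.1 -1.1  0.7] turn y 0.07Traceback (most recent call last):
  File "<string>", line 3, in <module>
    to(662.2+30,-180,37.2,-76.85);tipd();snap('side','d29');crop('d29',250,120,360,210,7,'d29a');snap('scene','s29');crop('s29',190,150,270,220,9,'s29a')
                                  ~~~~^^
  File "h.py", line 37, in tipd
    print('t',s['time_s'],'tip dock x',(r@u).round(1),'lat',(r@np.array([-u[1],u[0]])).round(1),'z',t[2].round(1),'F along +x dock',(s['ft_force'][:2]@u).round(1),s['ft_force'].round(1),s['opening'].round(1))
                                                                                                                                                                                          ^^^^^^^^^^^^^^^^^^
AttributeError: 'float' object has no attribute 'round'
```

```bash
sed -i "s/s\['opening'\].round(1))/round(s['opening'],1))/" h.py
python3 -c "
from h import *
tipd();snap('side','d29');crop('d29',250,120,360,210,7,'d29a');snap('scene','s29');crop('s29',190,150,270,220,9,'s29a')"
```

```text
t 38.65 tip dock x 121.1 lat 0.2 z 40.8 F along +x dock 0.1 [ 0.2 -0.1 -0.3] 12.1
```

View pics/s29a.png

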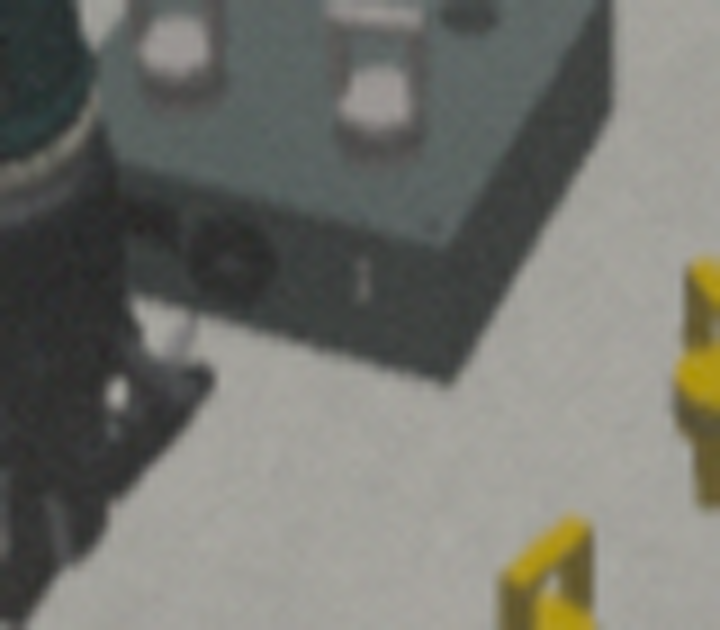

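View pics/d29a.png

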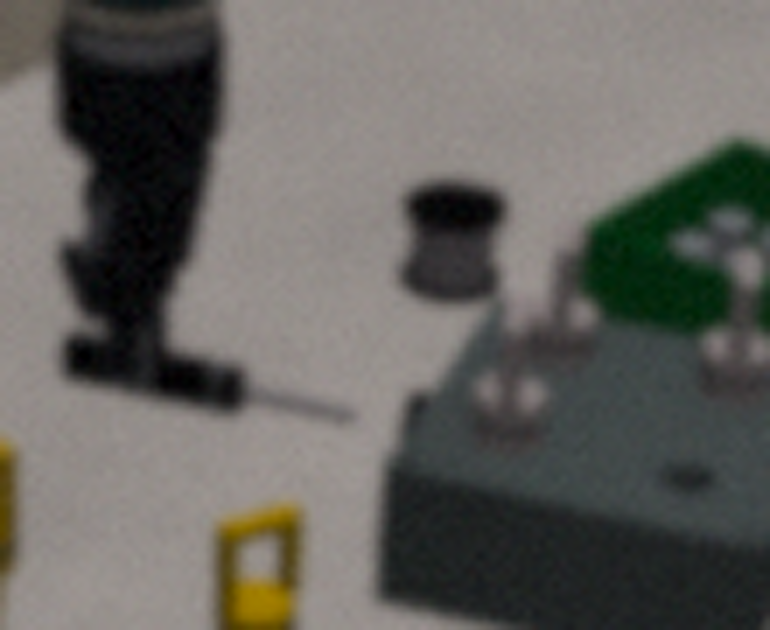

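apply_moves(steps=[[0,-0.5,-6,0,0,0,0],[0,0,-8,0,0,0,0],[0,0,-7,0,0,0,0],[0,0,-3,0,0,0,0],[0,0,0,0,0,0,0]])

```text
time_s: 39.25
eef_pos: [667.3, -188.5, 36.5]
tcp_rot: [0.554, -0.44, 0.439, -0.554]
ft_force: [0.4, 0.5, -1.0]
opening: 12.0
```

```bash
python3 -c "
from h import *
tipd();snap('side','d30');crop('d30',270,140,350,210,9,'d30a');snap('scene','s30');crop('s30',190,150,270,220,9,'s30a')"
```

```text
t 39.25 tip dock x 95.7 lat -0.1 z 41.4 F along +x dock 0.5 [ 0.4  0.5 -1. ] 12.0
```

View pics/s30a.png

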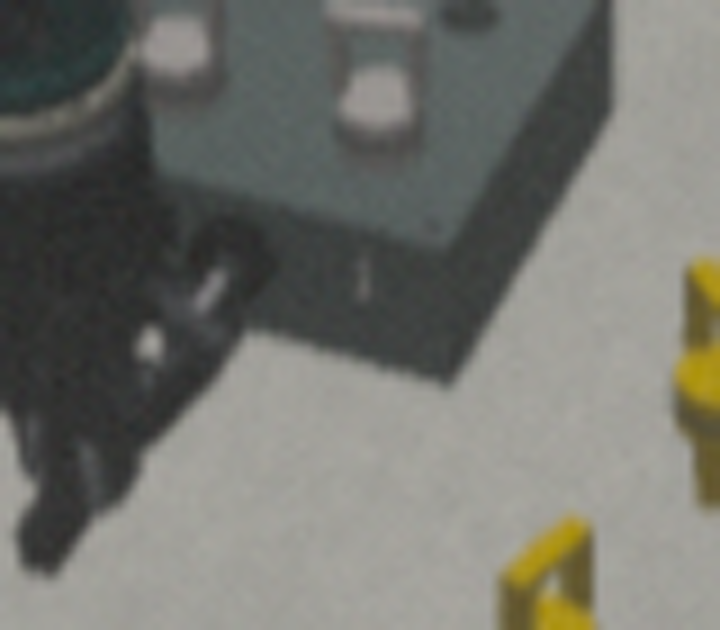

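View pics/d30a.png

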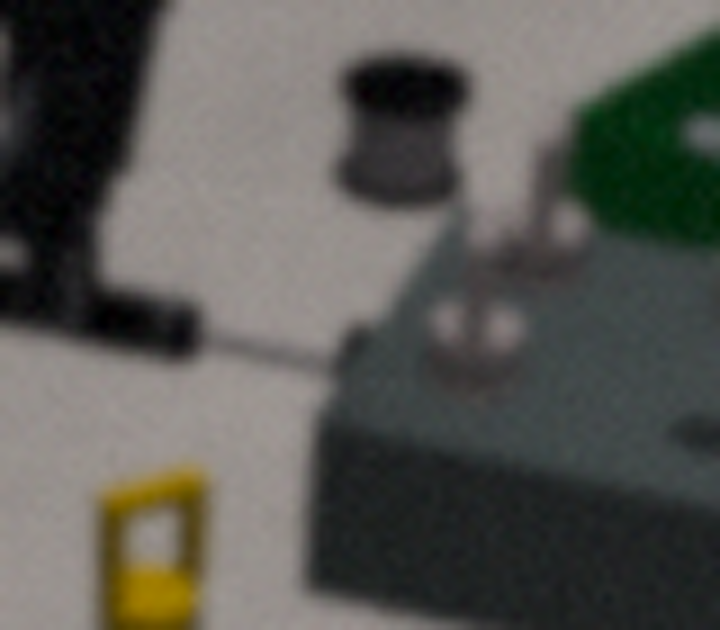

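apply_moves(steps=[[0,0,-2,0,0,0,0],[0,0,-2,0,0,0,0],[0,0,0,0,0,0,0],[0,0,0,0,0,0,0]])

```text
time_s: 39.75
eef_pos: [664.4, -188.8, 36.5]
tcp_rot: [-0.554, 0.439, -0.439, 0.554]
ft_force: [0.3, 0.7, -0.6]
opening: 11.8
```

```bash
python3 -c "
from h import *
tipd()"
```

```text
t 39.75 tip dock x 92.8 lat 0.1 z 41.3 F along +x dock 0.5 [ 0.3  0.7 -0.6] 11.8
```

apply_moves(steps=[[0,0,-6,0,0,0,0],[0,0,-5.5,0,0,0,0],[0,0,0,0,0,0,0],[0,0,0,0,0,0,0]])

```text
time_s: 40.15
eef_pos: [654.6, -191.0, 37.1]
tcp_rot: [-0.554, 0.438, -0.44, 0.555]
ft_force: [3.0, -0.3, -1.1]
opening: 11.8
```

```bash
python3 -c "
from h import *
tipd()"
```

```text
t 40.15 tip dock x 82.7 lat 0.1 z 41.6 F along +x dock 2.9 [ 3.  -0.3 -1.1] 11.8
```

apply_moves(steps=[[0,0,-2.5,0,0,0,0],[0,0,0,0,0,0,0]])

```text
time_s: 40.35
eef_pos: [653.9, -191.2, 37.4]
tcp_rot: [-0.553, 0.437, -0.441, 0.556]
ft_force: [5.2, 1.8, -1.3]
opening: 12.1
```

```bash
python3 -c "
from h import *
tipd()"
```

```text
t 40.35 tip dock x 82.0 lat 0.1 z 41.5 F along +x dock 5.4 [ 5.2  1.8 -1.3] 12.1
```

apply_moves(steps=[[0,0,-2,0,0,0,0],[0,0,0,0,0,0,0],[0,0,0,0,0,0,0]])

```text
time_s: 40.65
eef_pos: [653.8, -191.1, 37.9]
tcp_rot: [-0.552, 0.436, -0.441, 0.557]
ft_force: [6.8, 2.4, -1.1]
opening: 12.3
```

```bash
python3 -c "
from h import *
tipd()"
```

```text
t 40.65 tip dock x 81.9 lat 0.1 z 41.6 F along +x dock 7.2 [ 6.8  2.4 -1.1] 12.3
```

apply_moves(steps=[[0,0,0,0,0,0,0],[0,0,10,0,0,0,0],[0,0,15,0,0,0,0],[0,0,20,0,0,0,0],[0,0,20,0,0,0,0]])

```text
time_s: 41.15
eef_pos: [709.9, -178.6, 35.6]
tcp_rot: [0.556, -0.441, 0.438, -0.552]
ft_force: [0.1, -1.1, -0.6]
opening: 11.9
```

apply_moves(steps=[[0,0,10,0,0,0,0],[0,0,0,0,0,0,0],[0,0,0,0,0,0,0]])

```text
time_s: 41.45
eef_pos: [719.9, -175.9, 35.8]
tcp_rot: [0.555, -0.44, 0.438, -0.553]
ft_force: [-1.0, 0.6, -0.8]
opening: 11.9
```

```bash
python3 -c "
from h import *
tipd();to(419.6,250.5,150);snap('side','d31');crop('d31',200,120,400,280,3.7,'d31a');snap('wrist','w31')"
```

```text
t 41.45 tip dock x 149.8 lat 0.0 z 41.0 F along +x dock -0.9 [-1.   0.6 -0.8] 11.9
t 41.45 pos [ 719.9 -175.9   35.8] x-yaw -76.81 tilt [-3.6e-03 -5.0e-04 -1.0e+00] F [-1.   0.6 -0.8] op 11.9
tool delta [-483.8 -113.3 -195.5] turn y None
```

View pics/d31a.png

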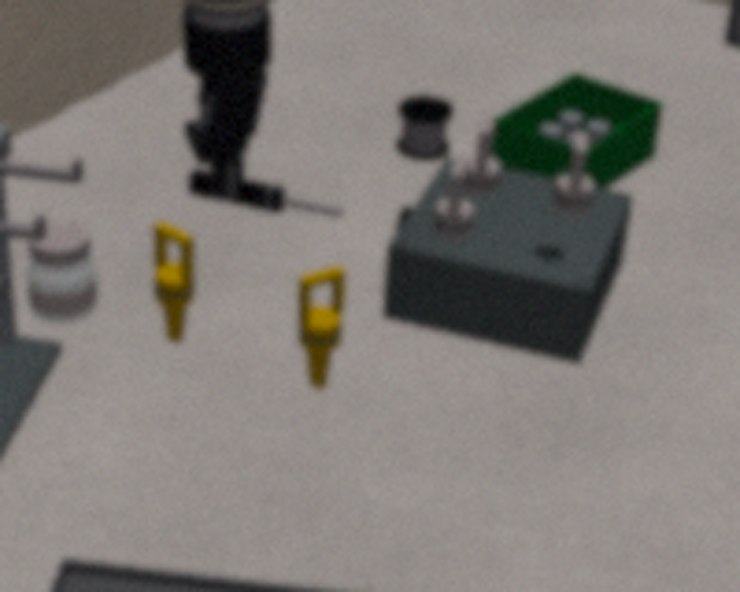

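View pics/w31.png

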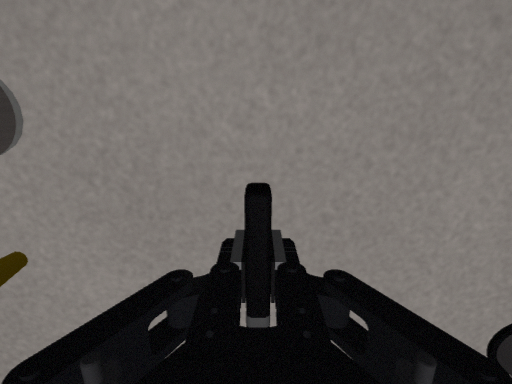

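apply_moves(steps=[[0,-25,0,0,0,0,0],[0,-45,0,0,0,0,0],[0,-48,0,0,0,0,0],[0,-48,0,0,0,0,0],[0,-45,0,0,0,0,0]])

```text
time_s: 42.05
eef_pos: [720.5, -176.1, 249.7]
tcp_rot: [0.554, -0.44, 0.439, -0.554]
ft_force: [1.3, -0.1, -0.6]
opening: 11.9
```

apply_moves(steps=[[0,-30,0,0,-6.9,0,0],[0,-10,0,0,-6.9,0,0],[-20,0,-1.5,0,0,0,0],[-35,0,-2.5,0,0,0,0],[-40,0,-3,0,0,0,0]])

```text
time_s: 42.55
eef_pos: [670.7, -95.5, 287.2]
tcp_rot: [0.603, -0.371, 0.37, -0.602]
ft_force: [-0.1, 0.7, -0.4]
opening: 11.9
```

apply_moves(steps=[[-40,0,-3,0,0,0,0],[-40,0,-3,0,0,0,0],[-40,0,-3,0,0,0,0],[-40,0,-3,0,0,0,0],[-40,0,-3,0,0,0,0]])

```text
time_s: 43.05
eef_pos: [566.0, 77.6, 287.4]
tcp_rot: [0.603, -0.37, 0.37, -0.602]
ft_force: [1.0, 0.3, 0.4]
opening: 12.0
```

apply_moves(steps=[[-40,0,-3,0,0,0,0],[-40,0,-3,0,0,0,0],[-40,0,-3,0,0,0,0],[-40,0,-3,0,0,0,0],[-30,0,-2,0,0,0,0]])

```text
time_s: 43.55
eef_pos: [466.9, 241.4, 287.5]
tcp_rot: [0.604, -0.369, 0.369, -0.603]
ft_force: [0.1, -0.4, -0.0]
opening: 11.8
```

```bash
python3 -c "
from h import *
to(453.2,267.6,100,-63)"
```

```text
t 43.55 pos [466.9 241.4 287.5] x-yaw -62.91 tilt [-1.1e-03 -7.0e-04 -1.0e+00] F [ 0.1 -0.4 -0. ] op 11.8
tool delta [-29.6 187.5  -0. ] turn y 0.09
```

apply_moves(steps=[[-17,20,0,0,0,0,0],[-10,40,0,0,0,0,0],[0,45,0,0,0,0,0],[0,45,0,0,0,0,0],[0,30,0,0,0,0,0]])

```text
time_s: 44.05
eef_pos: [455.4, 262.3, 105.1]
tcp_rot: [0.604, -0.37, 0.369, -0.601]
ft_force: [-0.5, -0.6, -0.6]
opening: 12.1
```

apply_moves(steps=[[0,5,0,0,0,0,0],[0,0,0,0,0,0,0],[0,0,0,0,0,0,0],[0,0,0,0,0,0,0],[0,0,0,0,0,0,0]])

```text
time_s: 44.55
eef_pos: [458.2, 265.0, 104.1]
tcp_rot: [-0.602, 0.369, -0.37, 0.604]
ft_force: [-0.2, -0.0, -0.5]
opening: 11.9
```

```bash
python3 -c "
from h import *
to(453.2,267.6,11.5,-63);snap('wrist','w32');snap('side','d32');crop('d32',170,200,340,330,4.5,'d32a')"
```

```text
t 44.55 pos [458.2 265.  104.1] x-yaw -63.01 tilt [ 0.0026  0.0016 -1.    ] F [-0.2 -0.  -0.5] op 11.9
tool delta [-4.6 92.6 -3.5] turn y -0.01
```

View pics/w32.png

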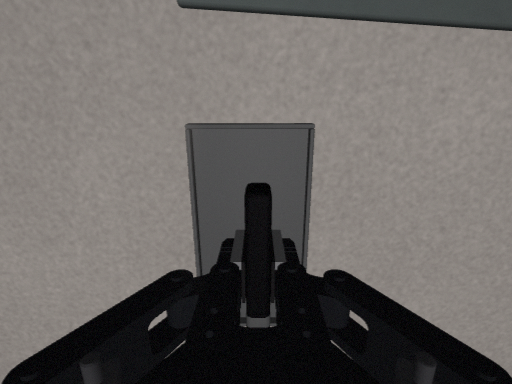

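View pics/d32a.png

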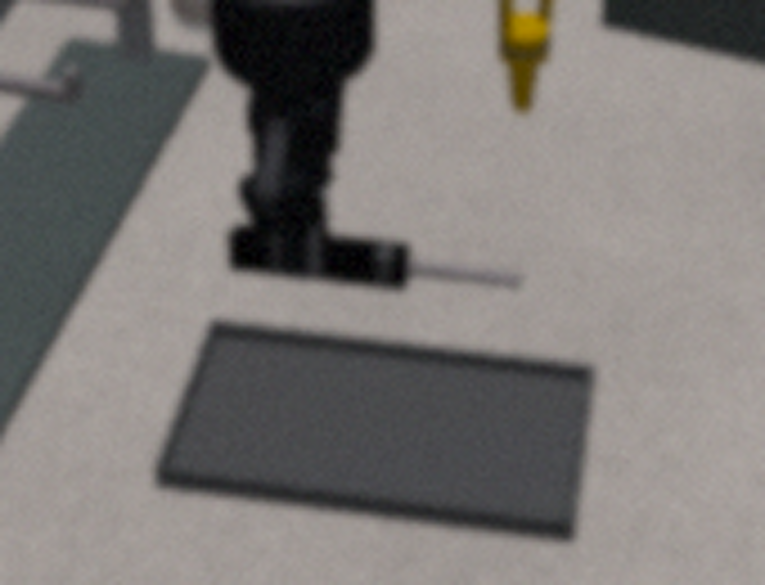

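apply_moves(steps=[[-2.5,20,-2,0,0,0,0],[-2,25,-1.5,0,0,0,0],[0,20,0,0,0,0,0],[0,10,0,0,0,0,0],[0,4,0,0,0,0,0]])

```text
time_s: 45.15
eef_pos: [451.9, 266.8, 22.9]
tcp_rot: [0.603, -0.369, 0.369, -0.603]
ft_force: [0.2, -0.3, 0.5]
opening: 11.9
```

apply_moves(steps=[[0,3,0,0,0,0,0],[0,0,0,0,0,0,0],[0,0,0,0,0,0,0],[0,0,0,0,0,0,0]])

```text
time_s: 45.55
eef_pos: [452.5, 267.1, 21.2]
tcp_rot: [-0.603, 0.369, -0.37, 0.603]
ft_force: [-0.4, -0.0, -0.5]
opening: 11.5
```

```bash
python3 -c "
from h import *
to(453.2,267.6,10.5,-63);snap('wrist','w33');snap('side','d33');crop('d33',170,200,340,330,4.5,'d33a')"
```

```text
t 45.55 pos [452.5 267.1  21.2] x-yaw -63.0 tilt [ 1.e-03  7.e-04 -1.e+00] F [-0.4 -0.  -0.5] op 11.5
tool delta [-0.1 10.7  0.8] turn y -0.0
```

View pics/d33a.png

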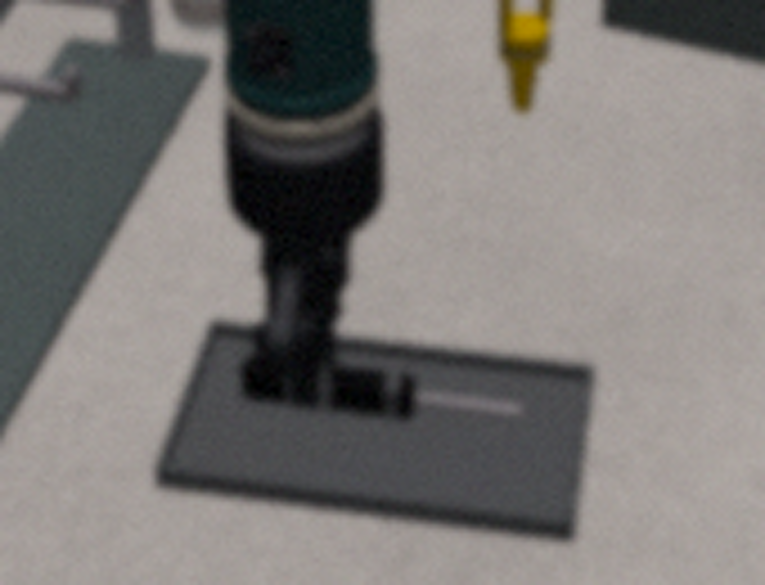

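apply_moves(steps=[[0,4,0,0,0,0,0],[0,3,0,0,0,0,0],[0,2,0,0,0,0,0],[0,1,0,0,0,0,0],[0,0,0,0,0,0,0]])

```text
time_s: 46.15
eef_pos: [452.0, 266.9, 10.4]
tcp_rot: [0.603, -0.369, 0.369, -0.603]
ft_force: [0.5, -0.5, -0.1]
opening: 12.0
```

apply_moves(steps=[[0,1,0,0,0,0,0],[0,0,0,0,0,0,0],[0,0,0,0,0,0,0]])

```text
time_s: 46.45
eef_pos: [452.1, 266.9, 10.2]
tcp_rot: [-0.603, 0.369, -0.37, 0.603]
ft_force: [-1.5, -0.5, 6.9]
opening: 12.0
```

apply_moves(steps=[[0,0,0,0,0,0,0.15],[0,0,0,0,0,0,0.25],[0,0,0,0,0,0,0.35],[0,0,0,0,0,0,0.35],[0,0,0,0,0,0,0.35]])

```text
time_s: 46.95
eef_pos: [452.1, 266.9, 9.4]
tcp_rot: [0.603, -0.369, 0.369, -0.603]
ft_force: [-0.5, 0.9, 0.4]
opening: 30.1
```

apply_moves(steps=[[0,-10,0,0,0,0,0.35],[0,-25,0,0,0,0,0.35],[0,-45,0,0,0,0,0.35],[0,-48,0,0,0,0,0.35],[0,-48,0,0,0,0,0.35]])

```text
time_s: 47.45
eef_pos: [451.5, 266.5, 187.7]
tcp_rot: [0.603, -0.369, 0.369, -0.603]
ft_force: [1.6, -0.2, -0.2]
opening: 29.9
```

apply_moves(steps=[[0,-48,0,0,0,0,0.35],[0,-30,0,0,0,0,0.35],[0,0,0,0,0,0,0.35],[0,0,0,0,0,0,0.35],[0,0,0,0,0,0,0.35]])

```text
time_s: 47.95
eef_pos: [451.1, 266.0, 262.5]
tcp_rot: [0.604, -0.37, 0.369, -0.602]
ft_force: [-0.6, -0.2, -0.0]
opening: 30.2
```

```bash
python3 -c "
from h import *
to(453.2,267.6,10.5,-63);snap('wrist','w34');snap('side','d34');crop('d34',150,120,400,320,3.1,'d34a');snap('scene','s34')
crop('s34',130,120,430,320,2.6,'s34a')"
```

```text
t 47.95 pos [451.1 266.  262.5] x-yaw -62.99 tilt [-0.0021 -0.0016 -1.    ] F [-0.6 -0.2 -0. ] op 30.2
tool delta [ -0.6 252.    3.2] turn y 0.01
```

View pics/w34.png

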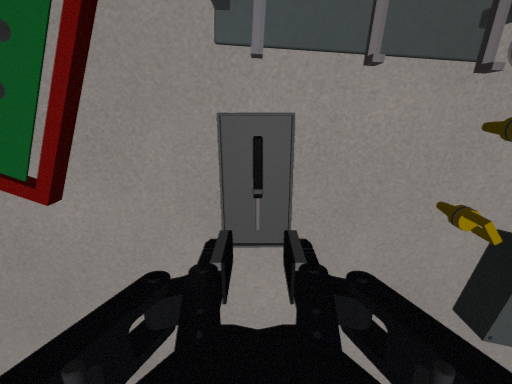

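View pics/d34a.png

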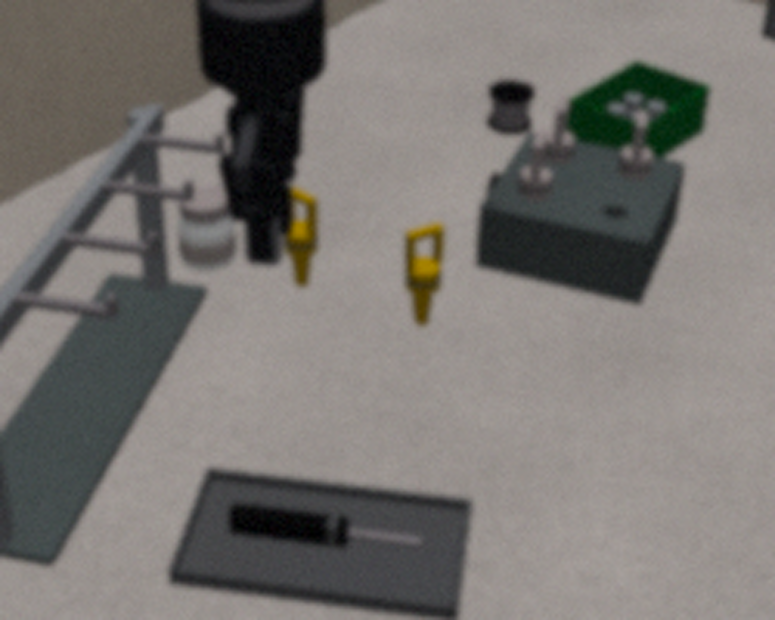

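View pics/s34a.png

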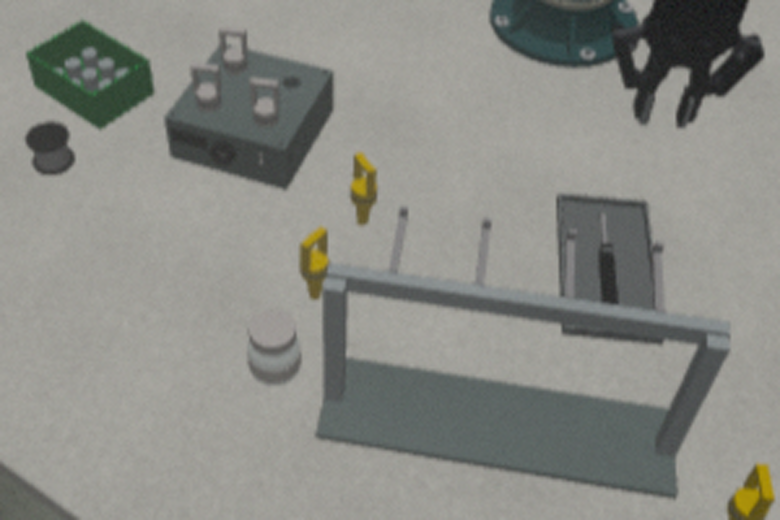

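```bash
python3 -c "
from rig import ticket
print(ticket.job_done())"
```

```text
the job is handed in; nothing more can be done
None
```

The job is handed in after about 48 s. All three white loggers on the rack are in the dock, the start button was pressed, and the stylus is lying in the tool tray. The fourth hook was empty, and I left the yellow look-alikes alone.

- **Loggers:** They stand upright in sockets 0, 2 and 3. Each met the dock top within about 1 mm of the height worked out from its grasp, with a contact force of 3.5 to 11 N. The final pictures show all three shoulders on the dock.
- **Button:** The pin went in to the stop: the force rose to 7 N, above the spring's 4 N, with no further travel. I held it there about 0.5 s, then drew the pin out. I could not read the button joint, so this rests on force and position only. I pushed in three stages, so the button was already partly in for about 0.2 s before the stop.
- **Stylus:** It had been knocked about 50 mm from where I first measured it, so I measured it again before gripping. The last pictures show it flat and near the middle of the tray.
- **Other objects:** The solder spool, the jar and the parts bin look undisturbed in the last pictures, and the gripper is well clear of everything.
- **Disagreement:** The fixed cameras and the wrist camera differed by about 3 mm on the dock and up to 4 mm on the rack. I used the wrist camera's values for the grasps and fits.

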